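# Demagnetise a batch of compressor shafts

## Task

Demagnetise the good compressor shafts: lift the keeper bar off the demagnetiser's empty cradle and set it aside, pull every blue-capped shaft out of the wooden stand and lay them in the V-notches of the cradle, one to a notch, then lay the keeper bar back in its two end saddles over them, grip up, so they cannot jump out. Only then push the green start plunger fully down, hold it down for a second and let it come back up. Leave the red-capped reject standing in the stand and the other things on the bench where they are.

Things in the scene. Friction and masses are not known exactly. Their poses are not given: they have to be found in the camera images.
- demag: plate demagnetiser, fixed: blue housing 200 (x) x 290 (y) mm, flat black top 72 mm above the bench, a white cradle on it, a grey control box 110 x 75 mm, 85 mm high, at its +y end. Origin: under the housing's middle, on the bench; z up, -x faces the robot, shafts lie along x in the cradle
- cradle (a point): middle of the cradle, 128 mm above the bench, axes as the demagnetiser's. The cradle: two saw-toothed rails along y, 12 mm thick, at x = -45 and +45 mm; four 90-degree V-notches in each at y = -75, -25, 25, 75 mm, bottoms 105, crests 130 mm above the bench. A shaft rests on its steel part in both rails, axis 116 mm above the bench, cap overhanging either side
- bar: keeper bar, loose: aluminium, 285 mm long (y) x 20 wide (x) x 14 thick, with an orange grip 24 (x) x 50 (y) mm in the middle of its top, 14 to 48 mm above its underside. 0.25 kg. Origin: centre of its underside, z up. It starts lying in the two saddles, over the empty cradle, and belongs there again, grip up, either way round
- plunger (a joint): the demagnetiser's start plunger: stroke 0 (up, at rest) to 0.020 m (fully down); spring return, 5 N at the start and 13 N fully down
- plunger_top (a point): centre of the top of the plunger's green mushroom head, 42 mm across, on the grey control box; 128 mm above the bench when up; it is pushed straight down
- stand: shaft stand, fixed: wooden block 70 x 260 mm, 100 mm high, with a row of five upright round holes 21 mm across, 85 mm deep, along its y at 52 mm pitch. Origin: under its middle, on the bench, z up, -x faces the robot. Shafts stand in it foot down, may lean 3 degrees; caps begin 45 mm above the block
- saddle_r (a point): saddle for the bar on the aluminium end post (18 mm thick along y) at y = -135 mm of the cradle: middle of its floor, 128 mm above the bench. Floor 30 mm wide along x between cheeks 14 mm high
- saddle_l (a point): saddle for the bar on the aluminium end post (18 mm thick along y) at y = 135 mm of the cradle: middle of its floor, 128 mm above the bench. Floor 30 mm wide along x between cheeks 14 mm high
- shaft1: compressor shaft 190 mm long, 0.2 kg, balanced 73 mm from its foot: steel journal 16 mm across, 130 mm long, then a blue hexagonal plastic cap 60 mm long, 22 mm across flats, 25 across corners. Origin: centre of the foot; z runs along the shaft to the cap (cap z = 130 to 190 mm). One of up to four to treat; starts in some hole of the stand
- shaft1_mid (a point): point on the axis of shaft1 69 mm from its foot (121 mm from the cap's end)
- shaft2: compressor shaft 190 mm long, 0.2 kg, balanced 73 mm from its foot: steel journal 16 mm across, 130 mm long, then a blue hexagonal plastic cap 60 mm long, 22 mm across flats, 25 across corners. Origin: centre of the foot; z runs along the shaft to the cap (cap z = 130 to 190 mm). One of up to four to treat; starts in some hole of the stand
- shaft2_mid (a point): point on the axis of shaft2 69 mm from its foot (121 mm from the cap's end)
- shaft3: compressor shaft 190 mm long, 0.2 kg, balanced 73 mm from its foot: steel journal 16 mm across, 130 mm long, then a blue hexagonal plastic cap 60 mm long, 22 mm across flats, 25 across corners. Origin: centre of the foot; z runs along the shaft to the cap (cap z = 130 to 190 mm). One of up to four to treat; starts in some hole of the stand
- shaft3_mid (a point): point on the axis of shaft3 69 mm from its foot (121 mm from the cap's end)
- shaft4: compressor shaft 190 mm long, 0.2 kg, balanced 73 mm from its foot: steel journal 16 mm across, 130 mm long, then a blue hexagonal plastic cap 60 mm long, 22 mm across flats, 25 across corners. Origin: centre of the foot; z runs along the shaft to the cap (cap z = 130 to 190 mm). One of up to four to treat; starts in some hole of the stand
- shaft4_mid (a point): point on the axis of shaft4 69 mm from its foot (121 mm from the cap's end)
- reject: compressor shaft 190 mm long, 0.2 kg, balanced 73 mm from its foot: steel journal 16 mm across, 130 mm long, then a red hexagonal plastic cap 60 mm long, 22 mm across flats, 25 across corners. Origin: centre of the foot; z runs along the shaft to the cap (cap z = 130 to 190 mm). Red marks a rejected shaft: it stays in the stand
- spray: spray can, bystander, 56 mm across, 170 mm high; origin under its centre
- jar: jar of O-rings, bystander, 60 mm across, 65 mm high; origin under its centre
- wrench: wrench lying on the bench, bystander, 170 mm long
- carton: small carton, bystander, 100 x 75 x 60 mm; origin under its centre
- pulley: steel pulley ring lying flat, bystander, 110 mm across, 28 mm high
- brush: brush lying on the bench, bystander, 180 mm long
Things that resemble listed ones, but are neither listed nor needed, are in the scene too. Leave any turquoise look-alike of the shaft2 alone.

How it is judged:
On the way, in this order (a step that is already met when the one before it is completed fails the run):
1. every blue-capped shaft lies in a notch of the cradle, released (x of shaft1_mid in the frame of cradle between -0.022 and 0.022 m and y of shaft1_mid in the frame of cradle between -0.095 and 0.095 m and z of shaft1_mid in the frame of cradle between -0.0167 and -0.0067 m and angle between the z axis of each of shaft1, shaft2, shaft3, shaft4 and the x axis of demag, either way round below 0.1 rad and x of shaft2_mid in the frame of cradle between -0.022 and 0.022 m and y of shaft2_mid in the frame of cradle between -0.095 and 0.095 m and z of shaft2_mid in the frame of cradle between -0.0167 and -0.0067 m and x of shaft3_mid in the frame of cradle between -0.022 and 0.022 m and y of shaft3_mid in the frame of cradle between -0.095 and 0.095 m and z of shaft3_mid in the frame of cradle between -0.0167 and -0.0067 m and x of shaft4_mid in the frame of cradle between -0.022 and 0.022 m and y of shaft4_mid in the frame of cradle between -0.095 and 0.095 m and z of shaft4_mid in the frame of cradle between -0.0167 and -0.0067 m and contact force between each of shaft1, shaft2, shaft3, shaft4 and the fingers below 0.05 N), for 0.2 s.
2. the keeper bar lies in both saddles over the shafts, released (all of step 1 and x of bar in the frame of cradle between -0.008 and 0.008 m and y of bar in the frame of cradle between -0.016 and 0.016 m and z of bar in the frame of cradle between -0.004 and 0.004 m and angle between the y axis of bar and the y axis of demag, either way round below 0.06 rad and angle between bar's own z axis and vertical below 0.1 rad and contact force between bar and the fingers below 0.05 N), for 0.2 s.
3. the plunger is held fully down with the bar in place (value of joint plunger above 0.017 m and x of bar in the frame of cradle between -0.008 and 0.008 m and y of bar in the frame of cradle between -0.016 and 0.016 m and z of bar in the frame of cradle between -0.004 and 0.004 m and angle between the y axis of bar and the y axis of demag, either way round below 0.06 rad and angle between bar's own z axis and vertical below 0.1 rad), for 0.8 s.
At the end, for the whole second after the job is handed in: blue-capped shafts lie along notches (22 mm lengthwise, 5 mm in height, 0.1 rad), the bar lies in both saddles (8 mm across, 16 mm along, 4 mm in height), plunger up, reject standing where it stood, all at rest and released (all of step 1 and x of bar in the frame of cradle between -0.008 and 0.008 m and y of bar in the frame of cradle between -0.016 and 0.016 m and z of bar in the frame of cradle between -0.004 and 0.004 m and angle between the y axis of bar and the y axis of demag, either way round below 0.06 rad and angle between bar's own z axis and vertical below 0.1 rad and value of joint plunger below 0.003 m and angle between reject's own z axis and vertical below 0.12 rad and distance of reject from where it was at the start of the episode below 0.02 m and linear speed of each of shaft1, shaft2, shaft3, shaft4, bar below 0.03 m/s); the robot touches nothing.
It fails at once if the red-capped reject is pulled out or moved more than 40 mm (distance of reject from where it was at the start of the episode above 0.04 m).
It fails at once if another thing on the bench is moved more than 40 mm (distance of any of spray, jar, wrench, carton, pulley, brush from where it was at the start of the episode above 0.04 m).
Of shaft1, shaft2, shaft3, shaft4 only 3 to 4 are there at a start; the rules pass over those that are not, and their reading is None.
At some moment in a run one of bar may be knocked a few centimetres aside while the robot is not near it.
Once in a run the grip may slacken for a moment while it holds something.
It also fails if it takes over 208 s, if anything falls off the work surface, if the arm or the gripper's body presses on something with over 40 N, if the wrist force passes 120 N, or if a joint passes its speed limit or range.

## Robot

A 6-joint arm with a two-finger parallel gripper is mounted at the origin on the work surface. World frame = base frame: x ahead of the robot, y to its left, z up, the work surface at z = 0. Lengths are in m, angles in rad, forces in N, time in s.
With the tool pointing down it reaches from about 0.35 to 0.775 m from the base axis. Payload 7.3 kg.
Tool frame: the origin (TCP) lies between the finger pads; the fingertips stand 14 mm ahead of it and the grasp point (between the pads) lies 5 mm behind it; z points along the fingers, y is the line along which they close (so a half turn about z gives the same grasp; the last joint's range is limited). The gripper opens to 92 mm and grips with 3 to 60 N. Pads are 19 mm wide; open, the fingers measure 130 mm over their backs; the gripper's body (75 mm by 190 mm) begins 47 mm behind the grasp point.
Start: joints at [1.199, 0.342, 1.524, -0, 1.275, -0.146], TCP at [0.118, 0.512, 0.241] pointing down, gripper open.
Joint ranges: [-2.53, 2.53], [-0.77, 2.02], [0.04, 2.7], [-1, 4.14], [0.28, 2.66], [-3.11, 3.11]. Speed limits (rad/s): [2.57, 2.57, 3.14, 3.14, 3.14, 3.14].

## Interface

Orientations are given as [roll, pitch, yaw] about the fixed x, y, z axes, in that order (R = Rz(yaw) Ry(pitch) Rx(roll)).
In Python, from cell import robot, eyes gives the robot as it stands. The module is installed in compiled form; this text tells all that it offers.
- The arm moves only by the shell command python3 -m handwheel 'ROWS' [FORCE]. ROWS is JSON, one flat list of numbers, 5 for each row, row after row: the shift along the world's x, y, z in mm, then the turn about the world's z in rad, then the opening, from 0 (shut) to 1 (fully open). In form: [x, y, z, spin, jaw, x, y, z, spin, jaw, ...]. A call has 1 to 8 rows; each row shifts and turns the commanded pose from where the row before left it; what a row does not reach is not made up. A row lasts 1/10 s, in which the tool goes at most 50 mm and 8.59 degrees, less where a joint would pass 70% of its speed; a pose out of reach is approached as far as the arm can. A call with a gripper value outside its range is refused whole. The fingers move at their own pace and stop on an object; FORCE is the grip in N (left out, the last holds). Time passes only in rows, so rows that do not move let the fingers close. It gives the time, the measured TCP pose, the force, the opening and the grip force at its end, in the units of the state.
- robot.observe(): the state, without advancing time (a new reading comes with each control period).
- eyes.read_camera(name): name is "side" or "top" or "wrist"; returns (picture, depth): 400x640x3 uint8, blue, green, red; 400x640 float32, m along the optical axis (not along the pixel's ray), 0 where there is no reading.
- eyes.calibration(name): a dict with "fx", "fy", "cx", "cy" (pixels), "world_to_cam" (4x4, takes a point from world to camera coordinates). Camera axes: x right, y down, z forward; pixel columns grow to the right and rows downward; lengths in m; the calibration is good to about 2 mm. A picture is of the moment at which its call begins: read the wrist's pose just before it. calibration takes no time and is no camera call; for the wrist camera it gives the pose at the moment of the call.
- robot.hand_in(): hands the job in; it is judged then, once.
The state is a dict: "time": time; "qpos": joint angles; "qvel": joint speeds; "joint_efforts": joint torques, N m; "tool_pos": TCP position; "tool_rot": TCP orientation; "contact_force": force on the tool from outside, world axes, zero at the start; "torque": the same for the moment, N m; "opening": finger opening in m; "grip_force": force on a finger pad.
Only numpy, scipy, OpenCV 4.12 (cv2) and the standard library are available. Lean on these libraries where they do the work, as an engineer would, in place of code of your own. Each camera call takes 0.05 s, during which the arm holds its last target. There are 200 camera calls.

## Working session

There is one attempt and no reset: what is moved stays moved. The work goes in short steps, Python scripts to look and compute and a shell command to move; the robot and the scene stay as the last step left them, time stands still between calls to the robot, and variables do not carry over. Pictures are saved under pics/ and viewed, at most 14 in all, crops included, and the job is handed in when it is done.

```bash
mkdir -p pics
cat > h.py <<'E'
import numpy as np, cv2
from cell import robot, eyes
def snap(n,tag):
    c=eyes.calibration(n); p,d=eyes.read_camera(n); np.savez(f'pics/{tag}.npz',p=p,d=d,K=np.array([c['fx'],c['fy'],c['cx'],c['cy']]),T=np.array(c['world_to_cam'])); cv2.imwrite(f'pics/{tag}.png',p); return load(tag)
def load(tag):
    z=np.load(f'pics/{tag}.npz'); return z['p'],z['d'],z['K'],z['T']
def ray(K,T,u,v):
    R,t=T[:3,:3],T[:3,3]; d=R.T@np.array([(u-K[2])/K[0],(v-K[3])/K[1],1]); return -R.T@t,d
def onplane(K,T,u,v,z):
    o,d=ray(K,T,u,v); return o+d*(z-o[2])/d[2]
def cloud(d,K,T):
    v,u=np.indices(d.shape); P=np.stack([(u-K[2])/K[0]*d,(v-K[3])/K[1]*d,d],-1); return (P-T[:3,3])@T[:3,:3]
E
python3 - <<'E'
from h import *
for n in('top','side','wrist'):
    p,d,K,T=snap(n,n+'0'); print(n,K,(-T[:3,:3].T@T[:3,3]).round(3),T[2,:3].round(2))
s=robot.observe();print(s['time'],s['tool_pos'],s['tool_rot'])
E
```

```text
top [403.65710393 403.65710393 322.00572404 197.59220275] [ 0.308 -0.044  1.389] [ 0.19  0.02 -0.98]
side [415.35785906 415.35785906 314.8226882  200.69190301] [0.242 1.025 0.834] [ 0.25 -0.79 -0.56]
wrist [357.69961608 357.69961608 318.63759492 204.90660895] [0.05  0.527 0.383] [ 0.25 -0.06 -0.97]
0.15 [0.11741624 0.51141119 0.24019282] [-3.14042084e+00 -1.96409995e-04  2.91573982e+00]
```

View pics/top0.png

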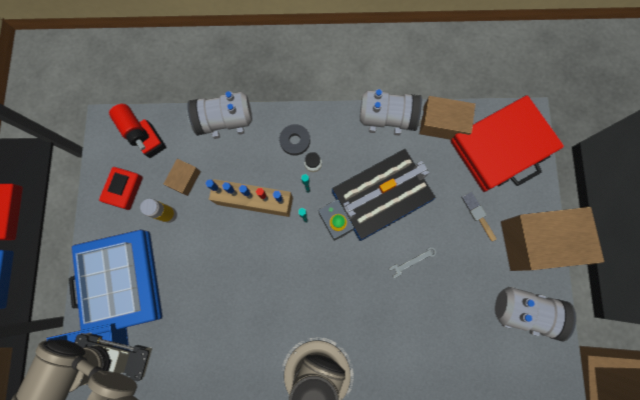

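View pics/side0.png

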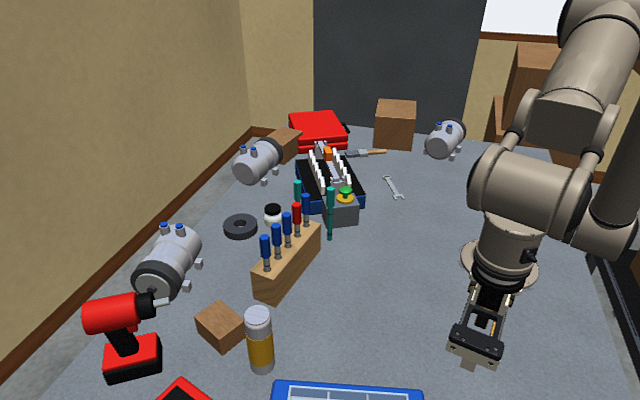

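The top view shows the stand with caps at (212,185), (228,188), (244,190), all blue, then red (261,193) and blue (278,197). The turquoise look-alikes stand on the bench at (305,178) and (302,212). The demagnetiser is around (385,195), with the orange grip at (388,185) and the plunger at (338,222). The side view agrees.

```bash
cat > m.py <<'E'
from h import *
def blobs(p,lo,hi,amin=15):
    h=cv2.cvtColor(p,cv2.COLOR_BGR2HSV); m=cv2.inRange(h,np.array(lo),np.array(hi)); n,l,s,c=cv2.connectedComponentsWithStats(m); return [(l==i) for i in range(1,n) if s[i,4]>=amin]
C={'blue':((105,120,60),(125,255,255)),'teal':((78,100,60),(98,255,255)),'red':((0,150,60),(6,255,255)),'orange':((8,180,120),(22,255,255)),'green':((50,120,60),(75,255,255)),'white':((15,0,200),(40,60,255))}
E
python3 - <<'E'
from m import *
np.set_printoptions(suppress=True,precision=3)
for t in('top0','side0'):
    p,d,K,T=load(t); W=cloud(d,K,T)
    for c,(lo,hi) in C.items():
        for m in blobs(p,lo,hi):
            v,u=np.where(m); q=W[m&(d>0)]
            if not len(q): continue
            med=np.median(q,0)
            if not(0.3<med[0]<0.8 and -0.4<med[1]<0.4): continue
            zt=np.percentile(q[:,2],95); tp=q[q[:,2]>zt-.008]
            print(t,c,(u.mean().round(1),v.mean().round(1)),len(u),'med',med,'top',tp.mean(0),zt.round(3))
# demag black top and stand top by height, top cam
p,d,K,T=load('top0'); W=cloud(d,K,T)
def rect(name,sel):
    m=(sel&(d>0)).astype(np.uint8); n,l,s,c=cv2.connectedComponentsWithStats(m); i=1+s[1:,4].argmax(); q=W[l==i]
    (cx,cy),(a,b),th=cv2.minAreaRect((q[:,:2]*1000).astype(np.float32)); print(name,len(q),cx,cy,a,b,th,q[:,2].mean())
X,Y,Z=W[...,0],W[...,1],W[...,2]
dem=(X>.4)&(X<.75)&(Y<0)&(Y>-.35)
rect('blk',dem&(Z>.06)&(Z<.2)); rect('bar',dem&(Z>.134)&(Z<.2)); rect('white/rails',dem&(Z>.100)&(Z<.2))
rect('stand',(X>.4)&(X<.7)&(Y>.03)&(Y<.4)&(Z>.09)&(Z<.11))
E
```

```text
top0 blue (np.float64(210.1), np.float64(184.0)) 63 med [0.59  0.315 0.205] top [0.592 0.315 0.205] 0.208
top0 blue (np.float64(227.6), np.float64(187.3)) 69 med [0.579 0.262 0.203] top [0.583 0.264 0.206] 0.209
top0 blue (np.float64(244.0), np.float64(189.9)) 67 med [0.57  0.211 0.204] top [0.574 0.213 0.205] 0.208
top0 blue (np.float64(277.2), np.float64(195.3)) 55 med [0.552 0.111 0.204] top [0.556 0.111 0.206] 0.211
top0 blue (np.float64(357.0), np.float64(233.8)) 21 med [ 0.449 -0.136  0.056] top [ 0.449 -0.137  0.061] 0.064
top0 teal (np.float64(305.2), np.float64(180.4)) 88 med [0.604 0.028 0.186] top [0.61  0.028 0.191] 0.194
top0 teal (np.float64(302.3), np.float64(213.2)) 75 med [0.501 0.036 0.189] top [0.504 0.036 0.191] 0.195
top0 red (np.float64(260.6), np.float64(192.6)) 70 med [0.561 0.162 0.203] top [0.565 0.163 0.206] 0.209
top0 orange (np.float64(387.5), np.float64(185.0)) 123 med [ 0.586 -0.227  0.176] top [ 0.586 -0.226  0.177] 0.18
top0 green (np.float64(338.0), np.float64(220.7)) 114 med [ 0.483 -0.073  0.127] top [ 0.483 -0.074  0.128] 0.132
side0 blue (np.floa
[... 1194 characters left out ...]
p.float64(328.1), np.float64(152.9)) 95 med [ 0.581 -0.21   0.173] top [ 0.585 -0.221  0.176] 0.178
side0 green (np.float64(345.4), np.float64(190.2)) 97 med [ 0.481 -0.066  0.126] top [ 0.483 -0.068  0.127] 0.13
blk 5651 566.65576171875 -194.31626892089844 199.45574951171875 364.0939636230469 28.672101974487305 0.09085670564880696
bar 650 590.3175659179688 -224.4010467529297 33.64008712768555 286.4776306152344 28.363197326660156 0.149518728410001
white/rails 754 584.263671875 -227.1741943359375 46.929176330566406 287.34906005859375 28.363197326660156 0.14636665379976452
stand 1242 574.7369384765625 213.63970947265625 260.66546630859375 71.34848022460938 79.95478820800781 0.10047323666968276
```

```bash
python3 -c "
import cv2
p=cv2.imread('pics/top0.png')[120:260,190:450]; cv2.imwrite('pics/c1.png',cv2.resize(p,None,fx=3,fy=3,interpolation=cv2.INTER_CUBIC))"
```

```text
(no output)
```

View pics/c1.png

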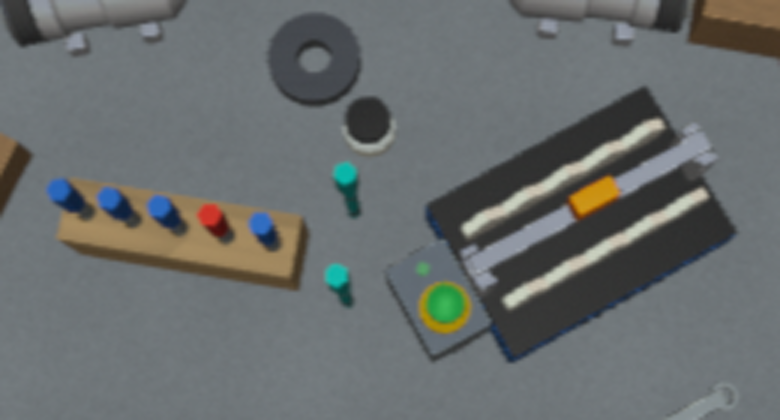

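The crop confirms this. In demagnetiser terms the axis yaw is about 28.5°, the cradle is near (0.586, -0.227), and the heights match the text (cap tops 205, grip top 177, plunger 128 mm). I'm moving over the bar.

```bash
python3 -m handwheel '[0,0,50,0,1,0,0,50,0,1,23,-37,0,-0.042,1,23,-37,0,-0.042,1,23,-37,0,-0.042,1,23,-37,0,-0.042,1,23,-37,0,-0.042,1,23,-37,0,-0.042,1]'
python3 -m handwheel '[23,-37,0,-0.042,1,23,-37,0,-0.042,1,23,-37,0,-0.042,1,23,-37,0,-0.042,1,23,-37,0,-0.042,1,23,-37,0,-0.042,1,23,-37,0,-0.042,1,23,-37,0,-0.042,1]'
python3 -m handwheel '[23,-37,0,-0.042,1,23,-37,0,-0.042,1,23,-37,0,-0.042,1,23,-37,0,-0.042,1,23,-37,0,-0.042,1,23,-37,0,-0.042,1,0,0,0,0,1,0,0,0,0,1]'
python3 - <<'E'
from m import *
np.set_printoptions(suppress=True,precision=4)
s=robot.observe();print(s['tool_pos'],s['tool_rot'],s['contact_force'])
p,d,K,T=snap('wrist','w1');W=cloud(d,K,T)
for c in('orange','green'):
    for m in blobs(p,*C[c],60):
        q=W[m&(d>0)]; zt=np.percentile(q[:,2],90); tp=q[abs(q[:,2]-zt)<.006]
        print(c,m.sum(),zt,tp.mean(0),cv2.minAreaRect((tp[:,:2]*1000).astype(np.float32)))
m=(d>0)&(W[...,2]>.135)&(W[...,2]<.15)&(W[...,0]>.4)&(W[...,1]<-.05)
print('bar',cv2.minAreaRect((W[m][:,:2]*1000).astype(np.float32)),W[m].mean(0))
E
```

```text
time: 0.95
tool_pos: [0.2559, 0.2881, 0.3406]
tool_rot: [3.142, 0.0, 2.663]
contact_force: [0.5, -0.2, -0.6]
opening: 0.0919
grip_force: 0.0
time: 1.75
tool_pos: [0.44, -0.0081, 0.3407]
tool_rot: [3.141, -0.0, 2.326]
contact_force: [0.7, 1.0, 0.7]
opening: 0.0918
grip_force: 0.0
time: 2.55
tool_pos: [0.5775, -0.229, 0.3392]
tool_rot: [-3.14, -0.002, 2.075]
contact_force: [-0.2, 0.5, -0.4]
opening: 0.0918
grip_force: 0.0
[ 0.5775 -0.229   0.3392] [-3.1404 -0.0024  2.0747] [-0.2254  0.4723 -0.4009]
orange 545 0.17538842724413461 [ 0.5848 -0.2261  0.1741] ((586.2484130859375, -227.46922302246094), (23.784757614135742, 49.34056854248047), 28.551485061645508)
green 140 0.12389869198588963 [ 0.4926 -0.0897  0.1223] ((492.7847595214844, -89.79195404052734), (25.386768341064453, 4.790898323059082), 30.117387771606445)
bar ((583.5220336914062, -227.0668487548828), (45.93062210083008, 287.9528503417969), 28.426345825195312) [ 0.5651 -0.1889  0.1409]
```

View pics/w1.png

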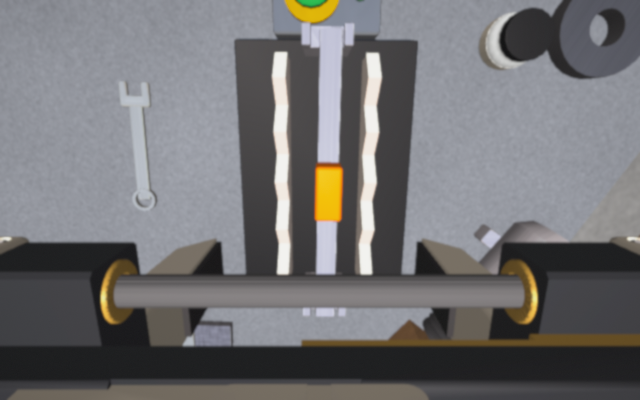

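The wrist view shows the orange grip at (328,193), centred on the bar, with white rails on either side and the plunger at the top. I'm grasping the bar.

```bash
python3 -m handwheel '[8,2,-34,-0.006,1,0,0,-50,0,1,0,0,-40,0,1,0,0,-30,0,1,0,0,-20,0,1,0,0,0,0,0.1,0,0,0,0,0.1,0,0,0,0,0.1]' 40
python3 -m handwheel '[0,0,0,0,0.1,0,0,0,0,0.1,0,0,0,0,0.1,0,0,0,0,0.1,0,0,0,0,0.1,0,0,20,0,0.1,0,0,40,0,0.1,0,0,40,0,0.1]'
```

```text
time: 3.4
tool_pos: [0.5863, -0.2262, 0.1691]
tool_rot: [3.139, 0.003, 2.071]
contact_force: [-0.1, 0.7, -0.1]
opening: 0.0725
grip_force: 0.0
time: 4.2
tool_pos: [0.5848, -0.226, 0.2664]
tool_rot: [-3.14, -0.003, 2.07]
contact_force: [1.0, -1.7, -3.2]
opening: 0.0231
grip_force: 40.0
```

```bash
python3 -m handwheel '[-10,0,34,0,0.1,-20,20,0,-0.05,0.1,-20,44,0,-0.05,0.1,-20,44,0,-0.05,0.1,-20,44,0,-0.05,0.1,-20,44,0,-0.05,0.1,-20,44,0,-0.05,0.1,-20,44,0,-0.05,0.1]'
python3 -m handwheel '[-15,44,0,-0.05,0.1,-15,44,0,-0.05,0.1,-15,44,0,-0.05,0.1,0,10,-40,-0.05,0.1,0,0,-50,0,0.1,0,0,-50,0,0.1,0,0,-45,0,0.1,0,0,-40,0,0.1]'
python3 -m handwheel '[0,0,-20,0,0.1,0,0,-10,0,0.1,0,0,0,0,0.1]'
```

```text
time: 5.0
tool_pos: [0.4341, 0.0592, 0.3004]
tool_rot: [-3.141, -0.0, 1.717]
contact_force: [1.7, 0.4, -3.1]
opening: 0.0226
grip_force: 40.0
time: 5.8
tool_pos: [0.3895, 0.1995, 0.0736]
tool_rot: [-3.14, 0.001, 1.52]
contact_force: [1.6, -0.5, -3.9]
opening: 0.0228
grip_force: 40.0
time: 6.1
tool_pos: [0.389, 0.1997, 0.0461]
tool_rot: [-3.139, 0.0, 1.519]
contact_force: [-6.2, 1.1, 9.3]
opening: 0.0237
grip_force: 40.0
```

```bash
python3 -m handwheel '[0,0,0,0,0.6,0,0,0,0,0.6,0,0,0,0,0.6,0,0,20,0,0.8,0,0,50,0,1,0,0,50,0,1,0,0,50,0,1,0,0,50,0,1]'
python3 -m handwheel '[0,0,50,-0.03,1,0,0,50,-0.03,1,40,-20,0,-0.03,1,40,-20,0,-0.03,1,40,0,0,0,1,40,0,0,0,1,0,0,0,0,1,0,0,0,0,1]'
python3 - <<'E'
from m import *
np.set_printoptions(suppress=True,precision=4)
s=robot.observe();print(s['tool_pos'],s['tool_rot'],s['contact_force'])
for n,t in(('wrist','w2'),('top','t2'),('side','s2')): snap(n,t)
for t in('w2','t2'):
  p,d,K,T=load(t);W=cloud(d,K,T)
  for c in('blue','red','orange'):
    for m in blobs(p,*C[c],40):
        q=W[m&(d>0)]; 
        if len(q)<10 or not (.3<np.median(q[:,0])<.7 and -.1<np.median(q[:,1])<.4): continue
        zt=np.percentile(q[:,2],85); tp=q[abs(q[:,2]-zt)<.005]
        v,u=np.where(m&(abs(W[...,2]-zt)<.005)); uc,vc=(u.min()+u.max())/2,(v.min()+v.max())/2
        print(t,c,m.sum(),zt.round(4),tp.mean(0),'ray@.205',onplane(K,T,u.mean(),v.mean(),.205))
  m=(d>0)&(W[...,2]>.115)&(W[...,2]<.14)&(W[...,0]>.4)&(W[...,1]<-.07)
  h=cv2.cvtColor(p,cv2.COLOR_BGR2HSV)
  w=m&(h[...,2]>170)&(h[...,1]<70)
  n,l,st,c=cv2.connectedComponentsWithStats(w.astype(np.uint8))
  for i in range(1,n):
    if st[i,4]>50:
      q=W[l==i]; print(t,'white',st[i,4],q.mean(0),cv2.minAreaRect((q[:,:2]*1000).astype(np.float32)))
E
```

```text
time: 6.9
tool_pos: [0.3902, 0.1995, 0.268]
tool_rot: [3.141, -0.0, 1.52]
contact_force: [1.9, 0.5, -0.3]
opening: 0.083
grip_force: 0.0
time: 7.7
tool_pos: [0.5508, 0.1594, 0.3644]
tool_rot: [-3.139, 0.001, 1.399]
contact_force: [-0.6, -0.4, 0.0]
opening: 0.092
grip_force: 0.0
[0.5508 0.1594 0.3644] [-3.1393  0.0008  1.3992] [-0.608  -0.4386  0.0175]
w2 blue 316 0.1881 [0.5893 0.3068 0.1876] ray@.205 [0.5879 0.3025 0.205 ]
w2 blue 783 0.2047 [0.5829 0.2654 0.2039] ray@.205 [0.5829 0.2653 0.205 ]
w2 blue 580 0.2048 [0.5735 0.2148 0.204 ] ray@.205 [0.5735 0.2148 0.205 ]
w2 blue 803 0.2044 [0.5551 0.1132 0.2038] ray@.205 [0.5552 0.1137 0.205 ]
w2 blue 661 0.0644 [ 0.5953 -0.0709  0.0633] ray@.205 [0.585  0.0244 0.205 ]
w2 red 721 0.2046 [0.5644 0.1641 0.2039] ray@.205 [0.5644 0.1644 0.205 ]
w2 orange 686 0.0475 [0.3905 0.1961 0.0466] ray@.205 [0.4498 0.207  0.205 ]
t2 blue 62 0.2069 [0.5924 0.316  0.2054] ray@.205 [0.5925 0.3161 0.205 ]
t2 blue 58 0.2068 [0.5556 0.1115 0.2057] ray@.205 [0.5557 0.1116 0.205 ]
t2 red 52 0.6653 [0.4648 0.083  0.667 ] ray@.205 [0.5651 0.1641 0.205 ]
```

View pics/w2.png

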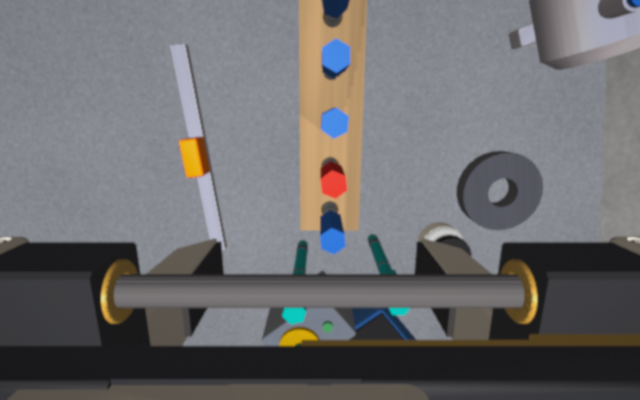

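View pics/t2.png

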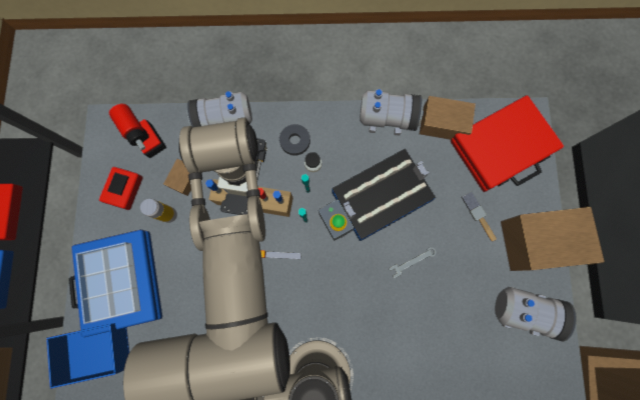

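The wrist view shows the four blue caps and the red one (333,183), with hex flats facing the fingers. The bar lies at left (195,157). The top view shows the cradle empty. I'm now grasping the blue shaft at the near end while I measure the rails in t2.

```bash
python3 -m handwheel '[5,-46,-31,0,1,0,0,-50,0,1,0,0,-50,0,1,0,0,-40,0,1,0,0,-30,0,1,0,0,0,0,0.1,0,0,0,0,0.1,0,0,0,0,0.1]' 15
python3 -m handwheel '[0,0,0,0,0.1,0,0,0,0,0.1,0,0,0,0,0.1,0,0,0,0,0.1,0,0,0,0,0.1,0,0,0,0,0.1]'
python3 - <<'E'
from m import *
np.set_printoptions(suppress=True,precision=4)
p,d,K,T=load('t2');h=cv2.cvtColor(p,cv2.COLOR_BGR2HSV)
w=(h[...,2]>150)&(h[...,1]<80); w[:, :325]=0; w[:,440:]=0; w[:150]=0; w[240:]=0
n,l,st,c=cv2.connectedComponentsWithStats(w.astype(np.uint8))
W=cloud(d,K,T)
for i in range(1,n):
    if st[i,4]>25:
        v,u=np.where(l==i); q=np.array([onplane(K,T,a,b,.122)[:2]*1000 for a,b in zip(u,v)],np.float32)
        print(st[i,4],u.mean(),v.mean(),'depthz',np.median(W[l==i][:,2]),cv2.minAreaRect(q))
E
```

```text
time: 8.65
tool_pos: [0.5561, 0.1187, 0.1706]
tool_rot: [3.137, -0.001, 1.4]
contact_force: [0.3, 0.4, -0.2]
opening: 0.0725
grip_force: 0.0
time: 9.25
tool_pos: [0.555, 0.1184, 0.1679]
tool_rot: [3.142, 0.0, 1.4]
contact_force: [-0.7, 0.2, -0.4]
opening: 0.0246
grip_force: 0.2
276 376.6485507246377 178.29347826086956 depthz 0.11767218596192527 ((621.90869140625, -200.98292541503906), (14.305320739746094, 244.17628479003906), 28.504648208618164)
57 422.05263157894734 167.91228070175438 depthz 0.12996360534894683 ((654.4573974609375, -346.7699279785156), (42.56710433959961, 17.721471786499023), 22.819250106811523)
284 391.193661971831 202.0387323943662 depthz 0.11741645719869695 ((543.3482055664062, -244.31536865234375), (13.005181312561035, 244.6128387451172), 28.480728149414062)
45 349.4 209.9111111111111 depthz 0.1293294216938319 ((518.6884155273438, -109.40892028808594), (32.59894943237305, 14.209833145141602), 32.19362258911133)
```

```bash
python3 -m handwheel '[0,0,0,0,0.5,0,0,0,0,0.5,1,-5,-4,0,0.5,0,0,0,0,0.5,0,0,0,0,0.15,0,0,0,0,0.1,0,0,0,0,0.1,0,0,0,0,0.1]' 20
python3 -m handwheel '[0,0,0,0,0.1,0,0,0,0,0.1,0,0,0,0,0.1,0,0,0,0,0.1]'
```

```text
time: 10.05
tool_pos: [0.556, 0.1135, 0.1639]
tool_rot: [-3.142, 0.0, 1.4]
contact_force: [-0.6, -0.2, 0.2]
opening: 0.0227
grip_force: 20.0
time: 10.45
tool_pos: [0.556, 0.1134, 0.164]
tool_rot: [3.141, -0.0, 1.4]
contact_force: [0.3, -0.0, 1.1]
opening: 0.0224
grip_force: 20.0
```

```bash
python3 -m handwheel '[0,0,20,0,0.1,0,0,40,0,0.1,0,0,40,0,0.1,0,0,40,0,0.1,0,0,40,0,0.1,0,0,30,0,0.1,1,-30,0,-0.08,0.1,1,-40,0,-0.08,0.1]'
python3 -m handwheel '[1,-40,0,-0.08,0.1,1,-40,0,-0.08,0.1,1,-40,0,-0.08,0.1,1,-40,0,-0.08,0.1,1,-40,0,-0.08,0.1,0,-40,0,-0.08,0.1,0,-40,0,-0.08,0.1,0,-30,0,-0.08,0.1]'
python3 -m handwheel '[0,-30,0,-0.08,0.1,0,-20,0,0,0.1,0,0,0,0,0.1]'
python3 - <<'E'
from m import *
np.set_printoptions(suppress=True,precision=4)
for n,t in(('side','s3'),('wrist','w3')): snap(n,t)
p,d,K,T=load('s3'); cv2.imwrite('pics/c3.png',cv2.resize(p[60:260,220:460],None,fx=3,fy=3)[:600])
E
```

```text
time: 11.25
tool_pos: [0.5582, 0.0441, 0.3747]
tool_rot: [3.14, -0.001, 1.24]
contact_force: [1.2, -0.4, -2.7]
opening: 0.0221
grip_force: 20.0
time: 12.05
tool_pos: [0.5625, -0.2691, 0.3731]
tool_rot: [-3.141, 0.001, 0.595]
contact_force: [0.2, 0.4, -2.3]
opening: 0.0215
grip_force: 20.0
time: 12.35
tool_pos: [0.5624, -0.3195, 0.3722]
tool_rot: [-3.14, 0.002, 0.516]
contact_force: [-0.3, 0.5, -2.5]
opening: 0.0217
grip_force: 20.0
```

View pics/c3.png

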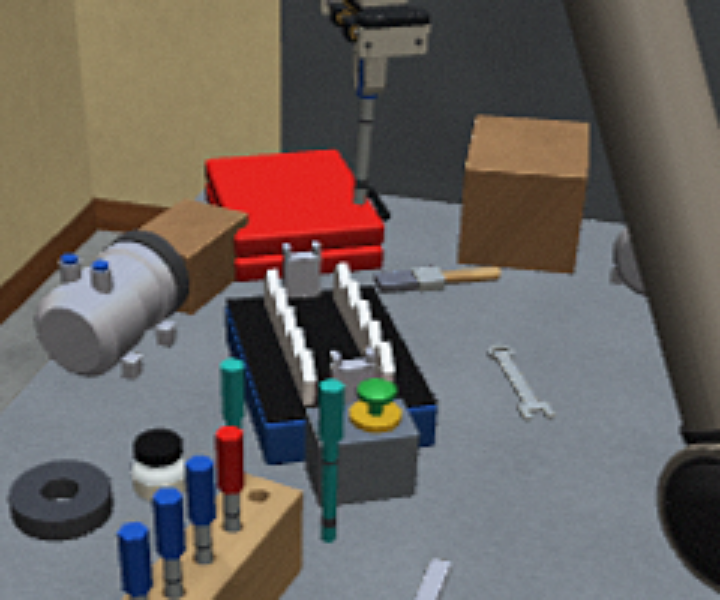

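The shaft hangs straight from the gripper near (365,130), above the far end post. The rails and notches show clearly at (290,335) and (365,325). I'll lower it outside the near rail and swing it over that rail.

```bash
python3 -m handwheel '[2,-4,-20,-0.02,0.1,0,0,-40,0,0.1,0,0,-40,0,0.1,0,0,-32,0,0.1,0,0,0,0,0.1]' 12
python3 -m handwheel '[8.8,4.8,0,0,0.1,8.8,4.8,-1,0,0.1,8.8,4.8,-1,0,0.1,8.8,4.8,-1,0,0.1,0,0,0,0,0.1]'
python3 -m handwheel '[9.5,5.2,-4,0,0.1,9.5,5.2,-4,0,0.1,9.5,5.2,-4,0,0.1,0,0,0,0,0.1]'
python3 - <<'E'
from m import *
snap('side','s4')
p,d,K,T=load('s4'); cv2.imwrite('pics/c4.png',cv2.resize(p[60:210,220:430],None,fx=3,fy=3))
E
```

```text
time: 12.95
tool_pos: [0.5639, -0.3184, 0.2386]
tool_rot: [-3.136, 0.003, 0.501]
contact_force: [-0.9, -0.0, -2.4]
opening: 0.0217
grip_force: 12.0
time: 13.45
tool_pos: [0.6018, -0.3002, 0.239]
tool_rot: [3.141, -0.001, 0.502]
contact_force: [0.2, 0.3, -2.4]
opening: 0.0221
grip_force: 12.0
time: 13.85
tool_pos: [0.6298, -0.2847, 0.2256]
tool_rot: [-3.141, 0.0, 0.501]
contact_force: [-0.6, -0.6, -1.4]
opening: 0.0222
grip_force: 12.0
```

View pics/c4.png

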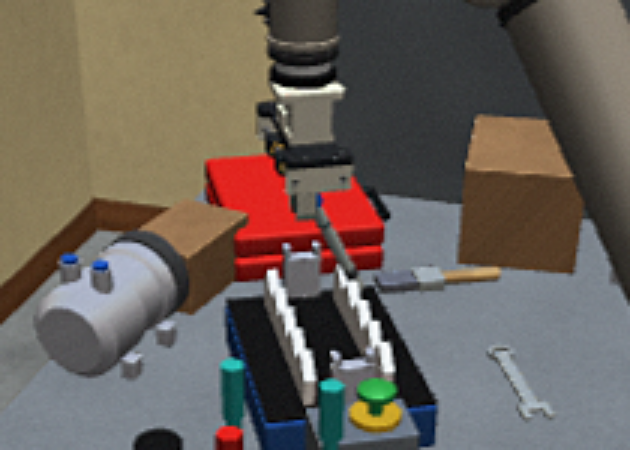

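The shaft is pivoting as planned, with its foot end resting over the near rail at (350,270). I'll continue the arc.

```bash
python3 -m handwheel '[8,4,-6,0,0.1,8,4,-6,0,0.1,8,4,-6,0,0.1,6.6,3.6,-9,0,0.1,6.6,3.6,-9,0,0.1,6.6,3.6,-9,0,0.1,0,0,0,0,0.1]'
python3 -m handwheel '[4.4,2,-10,0,0.1,4.4,2,-10,0,0.1,4.4,2,-10,0,0.1,1,0.8,-9,0,0.1,1,0.8,-9,0,0.1,1,0.8,-9,0,0.1,0,0,0,0,0.1]'
python3 - <<'E'
from m import *
s=robot.observe();p=s['tool_pos']-np.array([.585,-.2265,0]);print(p[0]*.879+p[1]*.477,-p[0]*.477+p[1]*.879,p[2])
snap('side','s5');p,d,K,T=load('s5'); cv2.imwrite('pics/c5.png',cv2.resize(p[60:210,220:430],None,fx=3,fy=3))
E
```

```text
time: 14.6
tool_pos: [0.6728, -0.2621, 0.1795]
tool_rot: [-3.14, 0.001, 0.501]
contact_force: [0.1, -1.3, -1.5]
opening: 0.0222
grip_force: 12.0
time: 15.3
tool_pos: [0.6882, -0.2544, 0.123]
tool_rot: [-3.14, 0.002, 0.5]
contact_force: [0.9, -0.8, -0.5]
opening: 0.0218
grip_force: 12.0
0.07740176592137236 -0.07370913657614149 0.12301744877193237
```

View pics/c5.png

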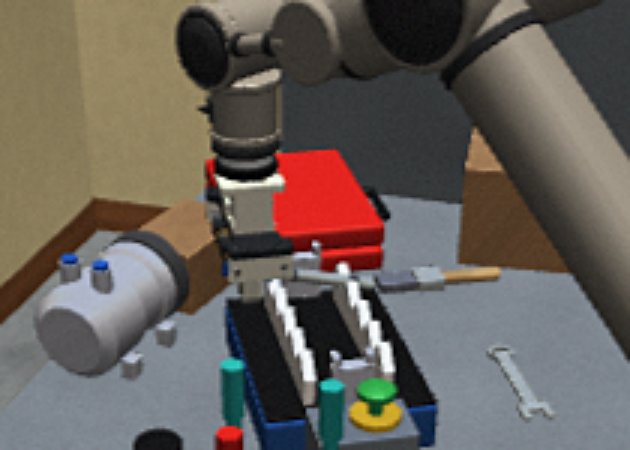

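Nearly flat: the shaft lies across at (320,275) and its cap end is still about 12 mm high. I'll lower it and release.

```bash
python3 -m handwheel '[0.5,0,-4,0,0.1,0.5,0,-4,0,0.1,0,0,-3,0,0.1,0,0,0,0,0.1,0,0,0,0,0.1]'
python3 -m handwheel '[0,0,0,0,0.36,0,0,0,0,0.36,0,0,0,0,0.36,0,0,10,0,0.36,0,0,30,0,0.36,0,0,40,0,0.6,0,0,40,0,1,0,0,40,0,1]'
python3 -m handwheel '[-30,20,40,0.08,1,-20,40,40,0.08,1,-10,40,0,0.08,1,-10,40,0,0.08,1,0,40,0,0.08,1,0,40,0,0.08,1,0,40,0,0.08,1,0,40,0,0.08,1]'
python3 - <<'E'
from m import *
snap('side','s6');snap('top','t6');snap('wrist','w6');p,d,K,T=load('s6'); q,*_=load('t6')
cv2.imwrite('pics/c6.png',np.hstack([cv2.resize(p[90:210,260:420],None,fx=2.5,fy=2.5),cv2.resize(q[130:250,320:440],None,fx=2.5,fy=2.5)]))
E
```

```text
time: 15.85
tool_pos: [0.6897, -0.2546, 0.1139]
tool_rot: [3.141, 0.0, 0.5]
contact_force: [0.8, 0.5, -0.9]
opening: 0.0222
grip_force: 12.0
time: 16.65
tool_pos: [0.6895, -0.2545, 0.2767]
tool_rot: [3.141, -0.001, 0.5]
contact_force: [-0.9, -0.4, -0.6]
opening: 0.0526
grip_force: 0.0
time: 17.45
tool_pos: [0.6248, 0.0388, 0.3456]
tool_rot: [3.14, -0.0, 1.143]
contact_force: [0.8, 0.6, -0.1]
opening: 0.0918
grip_force: 0.0
```

View pics/c6.png

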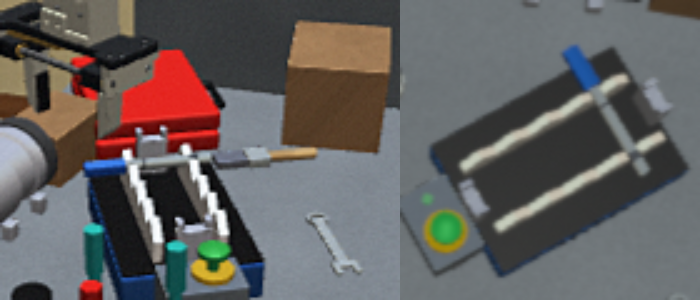

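The shaft lies square in the end notch, blue cap overhanging beyond the far rail in both views. I'll check it numerically and go for the next shaft at (0.574, 0.214).

```bash
cat > chk.py <<'E'
from m import *
import sys
np.set_printoptions(suppress=True,precision=1)
def caps(t):
    p,d,K,T=load(t);W=cloud(d,K,T)
    for m in blobs(p,*C['blue'],30):
        q=W[m&(d>0)]
        if not len(q): continue
        med=np.median(q,0)
        if not(.45<med[0]<.8 and -.35<med[1]<-.05 and .09<med[2]<.15): continue
        v,u=np.where(m); g=np.array([onplane(K,T,a,b,.122) for a,b in zip(u,v)])-[.585,-.2265,0]
        x=g[:,0]*.879+g[:,1]*.477; y=-g[:,0]*.477+g[:,1]*.879
        print(t,'cap x',x.min()*1e3,x.max()*1e3,'y',y.mean()*1e3,'slope',np.polyfit(x,y,1)[0].round(3),'z',med[2].round(3))
caps(sys.argv[1])
E
python3 chk.py t6
python3 -m handwheel '[-17,40,0,0.08,1,-17,45,0,0.08,1,-17,45,0,0.08,1,0,45,0,0.017,1,0,0,-30,0,1,0,0,0,0,1]'
```

```text
t6 cap x 53.71770463372441 114.30431996875997 y -74.20558521556568 slope 0.0 z 0.126
time: 18.2
tool_pos: [0.5729, 0.212, 0.3113]
tool_rot: [-3.136, 0.003, 1.397]
contact_force: [-0.2, 0.0, -0.5]
opening: 0.0917
grip_force: 0.0
```

```bash
python3 -m handwheel '[1,2,-30,0,0.6,0,0.5,-40,0,0.6,0,0,-40,0,0.6,0,0,-30,0,0.6,0,0,-7,0,0.6,0,0,0,0,0.6,0,0,0,0,0.1,0,0,0,0,0.1]' 20
python3 -m handwheel '[0,0,0,0,0.1,0,0,0,0,0.1,0,0,0,0,0.1,0,0,0,0,0.1,0,0,0,0,0.1,0,0,0,0,0.1]'
```

```text
time: 19.0
tool_pos: [0.5765, 0.2147, 0.1698]
tool_rot: [3.138, -0.001, 1.396]
contact_force: [0.3, -0.4, 0.8]
opening: 0.0432
grip_force: 0.0
time: 19.6
tool_pos: [0.575, 0.215, 0.168]
tool_rot: [-3.142, -0.0, 1.397]
contact_force: [-2.7, 0.4, 5.1]
opening: 0.0221
grip_force: 20.0
```

```bash
python3 -m handwheel '[0,0,20,0,0.1,0,0,40,0,0.1,0,0,40,0,0.1,0,0,40,0,0.1,0,0,40,0,0.1,-20,0,35,0,0.1,-40,0,0,-0.05,0.1,0,-30,0,-0.08,0.1]'
python3 -m handwheel '[0,-40,0,-0.08,0.1,0,-40,0,-0.08,0.1,0,-40,0,-0.08,0.1,0,-40,0,-0.08,0.1,0,-40,0,-0.08,0.1,5,-40,0,-0.08,0.1,5,-40,0,-0.08,0.1,5,-40,0,-0.08,0.1]'
python3 -m handwheel '[5,-40,0,-0.08,0.1,5,-40,0,-0.047,0.1,0,-40,0,0,0.1,0,-25,0,0,0.1,0,0,0,0,0.1,0,0,0,0,0.1]'
python3 - <<'E'
from m import *
s=robot.observe();p=s['tool_pos']-np.array([.585,-.2265,0]);print(p[0]*.879+p[1]*.477,-p[0]*.477+p[1]*.879,p[2])
E
```

```text
time: 20.4
tool_pos: [0.5119, 0.1874, 0.3837]
tool_rot: [3.141, -0.002, 1.27]
contact_force: [1.3, -0.5, -1.7]
opening: 0.0218
grip_force: 20.0
time: 21.2
tool_pos: [0.5301, -0.1369, 0.3819]
tool_rot: [-3.141, 0.0, 0.623]
contact_force: [0.6, 0.2, -2.3]
opening: 0.0218
grip_force: 20.0
time: 21.8
tool_pos: [0.5401, -0.2804, 0.3814]
tool_rot: [-3.14, 0.0, 0.499]
contact_force: [0.7, 0.2, -1.5]
opening: 0.022
grip_force: 20.0
-0.06520294001629529 -0.02599675146533609 0.38141290020432306
```

```bash
python3 -m handwheel '[-0.5,1,-20,0,0.1,0,0,-40,0,0.1,0,0,-40,0,0.1,0,0,-37,0,0.1,0,0,0,0,0.1]' 12
python3 -m handwheel '[8.8,4.8,0,0,0.1,8.8,4.8,-1,0,0.1,8.8,4.8,-1,0,0.1,8.8,4.8,-1,0,0.1,9.5,5.2,-4,0,0.1,9.5,5.2,-4,0,0.1,9.5,5.2,-4,0,0.1,0,0,0,0,0.1]'
python3 -m handwheel '[8.4,4.4,-6,0,0.1,8.4,4.4,-6,0,0.1,8.4,4.4,-6,0,0.1,6.6,3.6,-9,0,0.1,6.6,3.6,-9,0,0.1,6.6,3.6,-9,0,0.1,0,0,0,0,0.1]'
python3 - <<'E'
from m import *
s=robot.observe();p=s['tool_pos']-np.array([.585,-.2265,0]);print(p[0]*.879+p[1]*.477,-p[0]*.477+p[1]*.879,p[2])
snap('side','s7')
E
```

```text
time: 22.3
tool_pos: [0.5376, -0.2762, 0.2403]
tool_rot: [-3.132, 0.005, 0.502]
contact_force: [-0.9, 0.3, -2.1]
opening: 0.022
grip_force: 12.0
time: 23.1
tool_pos: [0.6045, -0.2433, 0.2291]
tool_rot: [-3.141, -0.0, 0.501]
contact_force: [1.0, -0.1, -2.2]
opening: 0.022
grip_force: 12.0
time: 23.8
tool_pos: [0.6486, -0.2196, 0.1832]
tool_rot: [-3.14, 0.001, 0.501]
contact_force: [-0.5, -0.8, -2.0]
opening: 0.0221
grip_force: 12.0
0.05925892907243417 -0.024254093796667677 0.1832018745500418
```

```bash
python3 -m handwheel '[5,2.6,-11,0,0.1,5,2.6,-11,0,0.1,5,2.6,-10,0,0.1,2,1,-9,0,0.1,2,1,-9,0,0.1,1,0.5,-9,0,0.1,0,0,-7,0,0.1,0,0,-4,0,0.1]'
python3 -m handwheel '[0,0,0,0,0.1,0,0,0,0,0.1]'
python3 - <<'E'
from m import *
s=robot.observe();p=s['tool_pos']-np.array([.585,-.2265,0]);print(p[0]*.879+p[1]*.477,-p[0]*.477+p[1]*.879,p[2])
E
```

```text
time: 24.65
tool_pos: [0.6682, -0.21, 0.1145]
tool_rot: [-3.141, 0.0, 0.5]
contact_force: [0.7, 0.8, -0.6]
opening: 0.0222
grip_force: 12.0
time: 24.85
tool_pos: [0.6681, -0.2103, 0.1154]
tool_rot: [-3.141, 0.001, 0.499]
contact_force: [-0.8, 0.2, -0.8]
opening: 0.0216
grip_force: 12.0
0.0807205957710542 -0.025401573373783612 0.11543008653946184
```

```bash
python3 -m handwheel '[0,0,-2,0,0.1,0,0,-2,0,0.28,0,0,0,0,0.28,0,0,0,0,0.28,0,0,10,0,0.28,0,0,30,0,0.28,0,0,40,0,0.5,0,0,40,0,0.5]'
python3 -m handwheel '[-10,20,40,0.08,0.6,-10,40,40,0.08,0.6,-10,40,20,0.08,0.6,-10,40,0,0.08,0.6,-10,40,0,0.08,0.6,-10,40,0,0.08,0.6,-10,40,0,0.08,0.6,-10,40,0,0.08,0.6]'
python3 -m handwheel '[-5,40,0,0.08,0.6,0,40,0,0.08,0.6,0,40,0,0.08,0.6,0,40,0,0.017,0.6,0,20,0,0,0.6,0,0,0,0,0.6]'
python3 - <<'E'
from m import *
snap('top','t7');snap('wrist','w7');snap('side','s7')
np.set_printoptions(suppress=True,precision=4)
p,d,K,T=load('w7');W=cloud(d,K,T)
for c in('blue','red'):
    for m in blobs(p,*C[c],80):
        q=W[m&(d>0)]; zt=np.percentile(q[:,2],85); tp=q[abs(q[:,2]-zt)<.005]; print(c,zt,tp.mean(0))
E
python3 chk.py t7
```

```text
time: 25.65
tool_pos: [0.6682, -0.2101, 0.2335]
tool_rot: [3.141, -0.0, 0.5]
contact_force: [0.7, -0.9, 0.1]
opening: 0.0374
grip_force: 0.0
time: 26.45
tool_pos: [0.589, 0.0862, 0.3275]
tool_rot: [3.14, -0.001, 1.143]
contact_force: [0.4, 0.4, -0.9]
opening: 0.0552
grip_force: 0.0
time: 27.05
tool_pos: [0.584, 0.2676, 0.3268]
tool_rot: [3.141, -0.001, 1.401]
contact_force: [-0.9, -0.9, 0.3]
opening: 0.0548
grip_force: 0.0
blue 0.1507699948202303 [0.8615 0.2765 0.1499]
blue 0.20465130612015203 [0.5922 0.3172 0.204 ]
blue 0.2045043589044646 [0.5829 0.2665 0.2039]
red 0.20460042963915337 [0.5645 0.1645 0.2038]
t7 cap x 53.71770463372441 114.30431996875997 y -74.20558521556568 slope 0.0 z 0.126
t7 cap x 43.62294442880698 104.13495643187872 y -26.445725309632348 slope -0.022 z 0.133
```

Shaft 2 seems to have slid about 10 mm lengthwise, so its cap rides on the far rail (top at 133 instead of 127 mm). I'll pull it outward after laying the third shaft in the y=+75 notch.

```bash
python3 -m handwheel '[-1,-1,-30,0,0.6,0,0,-40,0,0.6,0,0,-40,0,0.6,0,0,-30,0,0.6,0,0,-20,0,0.6,0,0,-4,0,0.6,0,0,0,0,0.6,0,0,0,0,0.6]' 25
python3 -m handwheel '[0,0,0,0,0.1,0,0,0,0,0.1,0,0,0,0,0.1,0,0,0,0,0.1,0,0,0,0,0.1,0,0,0,0,0.1,0,0,0,0,0.1]'
```

```text
time: 28.0
tool_pos: [0.5847, 0.2634, 0.164]
tool_rot: [3.139, -0.001, 1.396]
contact_force: [-0.7, -0.2, 0.6]
opening: 0.055
grip_force: 0.0
time: 28.7
tool_pos: [0.5836, 0.2638, 0.1623]
tool_rot: [-3.142, 0.0, 1.397]
contact_force: [-1.7, 1.1, 2.5]
opening: 0.0224
grip_force: 24.9
```

```bash
python3 -m handwheel '[0,0,20,0,0.1,0,0,40,0,0.1,0,0,40,0,0.1,0,0,40,0,0.1,0,0,40,0,0.1,-20,0,40,0,0.1,-40,0,5,-0.05,0.1,-20,-30,0,-0.08,0.1]'
python3 -m handwheel '[-10,-40,0,-0.08,0.1,0,-40,0,-0.08,0.1,0,-40,0,-0.08,0.1,0,-40,0,-0.08,0.1,0,-40,0,-0.08,0.1,0,-40,0,-0.08,0.1,0,-40,0,-0.08,0.1,0,-40,0,-0.08,0.1]'
python3 -m handwheel '[0,-40,0,-0.08,0.1,0,-40,0,-0.047,0.1,0,-23,0,0,0.1,0,0,0,0,0.1,0,0,0,0,0.1]'
python3 - <<'E'
from m import *
s=robot.observe();p=s['tool_pos']-np.array([.585,-.2265,0]);print(p[0]*.879+p[1]*.477,-p[0]*.477+p[1]*.879,p[2])
snap('side','s8')
p,d,K,T=load('s8'); cv2.imwrite('pics/c8.png',cv2.resize(p[30:230,240:440],None,fx=3,fy=3))
E
```

```text
time: 29.5
tool_pos: [0.5018, 0.236, 0.3885]
tool_rot: [3.14, -0.003, 1.269]
contact_force: [-0.2, -0.8, -2.2]
opening: 0.0218
grip_force: 25.0
time: 30.3
tool_pos: [0.4933, -0.0879, 0.3868]
tool_rot: [-3.141, 0.0, 0.623]
contact_force: [0.7, 0.5, -1.8]
opening: 0.0221
grip_force: 25.0
time: 30.8
tool_pos: [0.4935, -0.1894, 0.3865]
tool_rot: [-3.14, 0.0, 0.499]
contact_force: [-1.4, 0.6, -1.5]
opening: 0.022
grip_force: 25.0
-0.06275790331812933 0.07621445653071537 0.38653847785597506
```

View pics/c8.png

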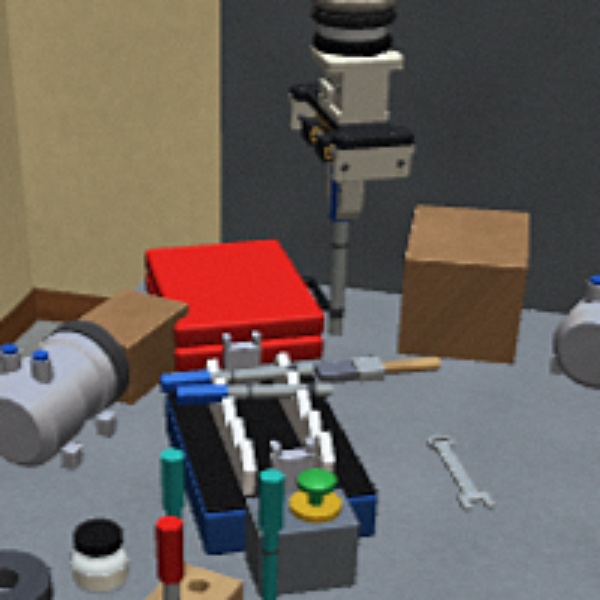

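The new shaft hangs straight at (338,270). Shaft 2's cap at (203,393) is clearly touching the far rail, which confirms the slide. I'll lay shaft 3 now.

```bash
python3 -m handwheel '[-1,-1,-20,0,0.1,0,0,-40,0,0.1,0,0,-40,0,0.1,0,0,-30,0,0.1,0,0,-18,0,0.1,0,0,0,0,0.1]' 14
python3 -m handwheel '[8.8,4.8,0,0,0.1,8.8,4.8,-1,0,0.1,8.8,4.8,-1,0,0.1,8.8,4.8,-1,0,0.1,9.5,5.2,-4,0,0.1,9.5,5.2,-4,0,0.1,9.5,5.2,-4,0,0.1,0,0,0,0,0.1]'
python3 -m handwheel '[8,4.4,-6,0,0.1,8,4.4,-6,0,0.1,8,4.4,-6,0,0.1,6.6,3.6,-9,0,0.1,6.6,3.6,-9,0,0.1,6.6,3.6,-9,0,0.1,0,0,0,0,0.1]'
python3 - <<'E'
from m import *
s=robot.observe();p=s['tool_pos']-np.array([.585,-.2265,0]);print(p[0]*.879+p[1]*.477,-p[0]*.477+p[1]*.879,p[2])
E
```

```text
time: 31.45
tool_pos: [0.4915, -0.1882, 0.2368]
tool_rot: [-3.137, 0.003, 0.502]
contact_force: [0.1, 0.3, -3.0]
opening: 0.0221
grip_force: 14.0
time: 32.25
tool_pos: [0.5575, -0.1547, 0.2232]
tool_rot: [-3.141, -0.0, 0.501]
contact_force: [-0.4, -0.3, -3.1]
opening: 0.022
grip_force: 14.0
time: 32.95
tool_pos: [0.6003, -0.1309, 0.1772]
tool_rot: [-3.14, 0.002, 0.501]
contact_force: [-0.9, -1.1, -1.1]
opening: 0.0217
grip_force: 14.0
0.05907899707277903 0.07675414594441081 0.177211000432641
```

```bash
python3 -m handwheel '[5,2.6,-10,0,0.1,5,2.6,-10,0,0.1,4,2,-10,0,0.1,2,1,-9,0,0.1,2,1,-9,0,0.1,1,0.5,-8,0,0.1,0,0,-6,0,0.1,0,0,-5,0,0.1]'
python3 -m handwheel '[0,0,0,0,0.1,0,0,0,0,0.1,0,0,0,0,0.36,0,0,0,0,0.36,0,0,0,0,0.36,0,0,10,0,0.36,0,0,30,0,0.36,0,0,40,0,0.5]'
python3 -m handwheel '[0,0,40,0,0.6,-40,40,20,0,0.6,-40,40,0,0,0.6,-40,40,0,0,0.6,-20,40,0,0,0.6,0,40,0,0,0.6,0,0,0,0,0.6]'
python3 -c "
from h import *
snap('top','t8')"; python3 chk.py t8
```

```text
time: 33.75
tool_pos: [0.6192, -0.1217, 0.1117]
tool_rot: [-3.142, -0.0, 0.5]
contact_force: [2.0, 1.9, 0.9]
opening: 0.0219
grip_force: 14.0
time: 34.55
tool_pos: [0.6182, -0.1215, 0.192]
tool_rot: [-3.139, 0.003, 0.5]
contact_force: [0.9, -0.4, -0.1]
opening: 0.0375
grip_force: 0.0
time: 35.25
tool_pos: [0.4944, 0.0661, 0.2503]
tool_rot: [-3.141, -0.002, 0.504]
contact_force: [0.3, -0.3, -0.0]
opening: 0.0551
grip_force: 0.0
t8 cap x 53.71770463372441 112.96404795365659 y -74.18062309319015 slope 0.003 z 0.126
t8 cap x 43.62294442880698 104.13495643187872 y -26.53161032006011 slope -0.015 z 0.134
t8 cap x 51.68248753444643 112.23054778577324 y 74.33638892150138 slope 0.017 z 0.133
```

Shaft 3 also slid a few mm, and its cap just touches the rail (top at 133 mm). I'll regrip both caps and pull them outward.

```bash
python3 -m handwheel '[20,-35,0,0,0.6,30,-40,0,0,0.6,30,-40,0,0,0.6,30,-40,0,0,0.5,17,-33,-30,0,0.5,0,0,-40,0,0.5,0,0,0,0,0.5]' 12
python3 -m handwheel '[0,0,-30,0,0.5,0,0,-20,0,0.5,0,0,-12,0,0.5,0,0,0,0,0.5]'
python3 - <<'E'
from m import *
s=robot.observe();p=s['tool_pos']-np.array([.585,-.2265,0]);print(p[0]*.879+p[1]*.477,-p[0]*.477+p[1]*.879,p[2])
E
```

```text
time: 36.0
tool_pos: [0.6191, -0.1275, 0.1729]
tool_rot: [-3.133, 0.008, 0.497]
contact_force: [-0.6, 0.7, -0.7]
opening: 0.0463
grip_force: 0.0
time: 36.4
tool_pos: [0.6217, -0.1256, 0.1168]
tool_rot: [-3.141, 0.001, 0.5]
contact_force: [-0.1, 0.3, -0.0]
opening: 0.046
grip_force: 0.0
0.08041900104070304 0.07113721072289429 0.11684256281627028
```

```bash
python3 -m handwheel '[-1.5,3,0,0,0.5,0,0,0,0,0.1,0,0,0,0,0.1,0,0,0,0,0.1,0,0,0,0,0.1,0,0,0,0,0.1]'
python3 -m handwheel '[0,0,2,0,0.1,2.6,1.4,0,0,0.1,2.6,1.4,0,0,0.1,2.6,1.4,0,0,0.1,0,0,-2,0,0.1,0,0,-2,0,0.1,0,0,-2,0,0.1,0,0,0,0,0.1]'
python3 -m handwheel '[0,0,0,0,0.36,0,0,0,0,0.36,0,0,0,0,0.36,0,0,20,0,0.36,0,0,40,0,0.36,22,-45,0,0,0.34,22,-45,0,0,0.34,0,0,0,0,0.34]'
python3 - <<'E'
from m import *
s=robot.observe();p=s['tool_pos']-np.array([.585,-.2265,0]);print(p[0]*.879+p[1]*.477,-p[0]*.477+p[1]*.879,p[2])
E
```

```text
time: 37.0
tool_pos: [0.6209, -0.1224, 0.1169]
tool_rot: [-3.141, -0.001, 0.5]
contact_force: [1.6, 2.1, -0.9]
opening: 0.0217
grip_force: 12.0
time: 37.8
tool_pos: [0.6285, -0.1184, 0.1126]
tool_rot: [3.142, -0.0, 0.5]
contact_force: [1.8, 1.1, -0.5]
opening: 0.0217
grip_force: 12.0
time: 38.6
tool_pos: [0.6734, -0.2144, 0.1721]
tool_rot: [3.139, 0.0, 0.495]
contact_force: [-1.6, -0.2, -1.1]
opening: 0.031
grip_force: 0.0
0.08341524640854506 -0.03154211559914374 0.17206116241018468
```

```bash
python3 -m handwheel '[-9,2,0,0.005,0.34,0,0,-10,0,0.34,0,0,0,0,0.34]'
python3 - <<'E'
from m import *
s=robot.observe();p=s['tool_pos']-np.array([.585,-.2265,0]);print(p[0]*.879+p[1]*.477,-p[0]*.477+p[1]*.879,p[2])
E
python3 -m handwheel '[0,0,-25,0,0.34,0,0,-18,0,0.34,0,0,0,0,0.34,0,0,0,0,0.1,0,0,0,0,0.1,0,0,0,0,0.1,0,0,0,0,0.1]'
```

```text
time: 38.9
tool_pos: [0.6626, -0.2058, 0.1612]
tool_rot: [-3.139, 0.002, 0.505]
contact_force: [0.1, -0.1, -0.3]
opening: 0.0312
grip_force: 0.0
0.07806119549290005 -0.018786727230489193 0.16117344543249962
time: 39.6
tool_pos: [0.6641, -0.2069, 0.1213]
tool_rot: [3.139, -0.002, 0.505]
contact_force: [2.4, -4.4, 2.4]
opening: 0.0228
grip_force: 12.0
```

```bash
python3 -m handwheel '[2,-3.5,2,0,0.1,3,1.6,0,0,0.1,3,1.6,0,0,0.1,3,1.6,0,0,0.1,3,1.6,0,0,0.1,0,0,-3,0,0.1,0,0,-3,0,0.1,0,0,-3,0,0.1]'
python3 -m handwheel '[0,0,-2,0,0.1,0,0,0,0,0.1]'
python3 - <<'E'
from m import *
s=robot.observe();p=s['tool_pos']-np.array([.585,-.2265,0]);print(p[0]*.879+p[1]*.477,-p[0]*.477+p[1]*.879,p[2])
E
python3 -m handwheel '[0,0,0,0,0.3,0,0,0,0,0.3,0,0,0,0,0.3,0,0,20,0,0.3,0,0,40,0,0.3,0,0,40,0,0.6,-40,40,40,0.08,0.6,-40,40,40,0.08,0.6]'
python3 -m handwheel '[-20,40,20,0.08,0.6,-10,40,0,0.08,0.6,0,40,0,0.08,0.6,0,40,0,0.08,0.6,0,40,0,0.08,0.6,0,40,0,0.08,0.6,0,40,0,0.08,0.6,0,40,0,0.08,0.6]'
python3 - <<'E'
from m import *
snap('top','t9');snap('side','s9')
p,*_=load('s9');q,*_=load('t9')
cv2.imwrite('pics/c9.png',np.hstack([cv2.resize(p[130:230,270:400],None,fx=3,fy=3),cv2.resize(q[140:240,320:440],None,fx=3,fy=3)]))
E
python3 chk.py t9
```

```text
time: 40.4
tool_pos: [0.6778, -0.2032, 0.1127]
tool_rot: [3.141, -0.001, 0.505]
contact_force: [1.4, 1.2, 0.5]
opening: 0.022
grip_force: 12.0
time: 40.6
tool_pos: [0.6775, -0.2037, 0.1108]
tool_rot: [3.141, -0.0, 0.505]
contact_force: [0.5, 0.5, 1.1]
opening: 0.0222
grip_force: 12.0
0.09219522430541449 -0.024056926275248063 0.11084032903848044
time: 41.4
tool_pos: [0.619, -0.1458, 0.2693]
tool_rot: [3.141, -0.0, 0.667]
contact_force: [0.6, 0.4, 0.9]
opening: 0.0469
grip_force: 0.0
time: 42.2
tool_pos: [0.5893, 0.1757, 0.2888]
tool_rot: [3.141, 0.0, 1.308]
contact_force: [0.1, -0.2, -0.0]
opening: 0.0553
grip_force: 0.0
t9 cap x 53.71770463372441 114.30431996875997 y -74.30328571191801 slope -0.0 z 0.126
t9 cap x 55.66151407122119 116.34680462733921 y -24.101551786620185 slope 0.012 z 0.126
t9 cap x 58.69392734352802 119.63755753789864 y 75.53624680276813 slope 0.017 z 0.126
```

View pics/c9.png

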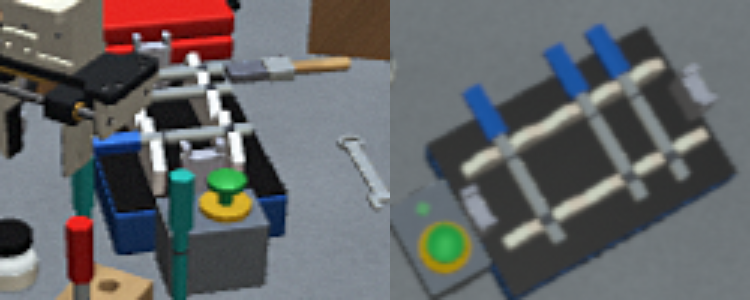

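All three shafts now lie flat (cap tops 126 mm, caps outside the far rail), with the y=+25 notch free. Next is the fourth shaft.

```bash
python3 -m handwheel '[1,40,0,0.03,0.6,1,40,0,0.03,0.6,1,40,0,0.03,0.6,0,21,0,0,0.6,0,0,-40,0,0.6,0,0,-40,0,0.6,0,0,0,0,0.6]' 25
python3 -m handwheel '[0,0,-25,0,0.6,0,0,-18,0,0.6,0,0,0,0,0.6]'
```

```text
time: 43.0
tool_pos: [0.5899, 0.3136, 0.2023]
tool_rot: [-3.131, 0.007, 1.394]
contact_force: [-0.6, -0.3, -1.1]
opening: 0.055
grip_force: 0.0
time: 43.3
tool_pos: [0.5923, 0.3143, 0.165]
tool_rot: [-3.139, 0.002, 1.394]
contact_force: [-0.6, -0.6, 0.0]
opening: 0.0552
grip_force: 0.0
```

```bash
python3 -m handwheel '[0,2,-1,0,0.6,0,0,0,0,0.1,0,0,0,0,0.1,0,0,0,0,0.1,0,0,0,0,0.1,0,0,0,0,0.1,0,0,0,0,0.1]'
python3 -m handwheel '[0,0,20,0,0.1,0,0,40,0,0.1,0,0,40,0,0.1,0,0,40,0,0.1,0,0,40,0,0.1,-20,0,40,0,0.1,-40,0,5,-0.05,0.1,-16,-30,0,-0.08,0.1]'
python3 -m handwheel '[0,-40,0,-0.08,0.1,0,-40,0,-0.08,0.1,0,-40,0,-0.08,0.1,0,-40,0,-0.08,0.1,0,-40,0,-0.08,0.1,0,-40,0,-0.08,0.1,0,-40,0,-0.08,0.1,0,-40,0,-0.08,0.1]'
python3 -m handwheel '[0,-40,0,-0.08,0.1,0,-40,0,-0.044,0.1,0,-40,0,0,0.1,0,-40,0,0,0.1,0,-40,0,0,0.1,0,0,0,0,0.1,0,0,0,0,0.1]'
python3 - <<'E'
from m import *
s=robot.observe();p=s['tool_pos']-np.array([.585,-.2265,0]);print(p[0]*.879+p[1]*.477,-p[0]*.477+p[1]*.879,p[2])
p,d,K,T=snap('side','s10');W=cloud(d,K,T)
# steel foot below gripper: lowest point of hanging shaft
o=s['tool_pos'];m=(d>0)&(np.hypot(W[...,0]-o[0],W[...,1]-o[1])<.03)&(W[...,2]>.15); q=W[m];print(np.percentile(q[:,2],[0.5,2]), q[q[:,2]<q[:,2].min()+.01].mean(0))
E
```

```text
time: 44.0
tool_pos: [0.5926, 0.3173, 0.1649]
tool_rot: [3.141, -0.0, 1.395]
contact_force: [-0.5, -0.4, 2.7]
opening: 0.0233
grip_force: 25.0
time: 44.8
tool_pos: [0.5144, 0.2898, 0.3912]
tool_rot: [3.14, -0.003, 1.267]
contact_force: [1.2, -1.2, -2.6]
opening: 0.0229
grip_force: 25.0
time: 45.6
tool_pos: [0.5162, -0.0343, 0.3893]
tool_rot: [-3.141, 0.0, 0.622]
contact_force: [1.4, -0.0, -1.2]
opening: 0.0229
grip_force: 25.0
time: 46.3
tool_pos: [0.5164, -0.2333, 0.3888]
tool_rot: [-3.14, 0.001, 0.499]
contact_force: [0.1, 0.9, -1.9]
opening: 0.0231
grip_force: 25.0
-0.0636013133159541 0.026733495291565323 0.38876216169657085
[0.24257687 0.247     ] [ 0.51520537 -0.22710845  0.24521615]
```

```bash
python3 -m handwheel '[0,-1.5,-20,0,0.1,0,0,-40,0,0.1,0,0,-40,0,0.1,0,0,-30,0,0.1,0,0,-18,0,0.1,0,0,0,0,0.1]' 18
python3 -m handwheel '[8.8,4.8,0,0,0.1,8.8,4.8,-1,0,0.1,8.8,4.8,-1,0,0.1,8.8,4.8,-1,0,0.1,9.5,5.2,-4,0,0.1,9.5,5.2,-4,0,0.1,9.5,5.2,-4,0,0.1,0,0,0,0,0.1]'
python3 -m handwheel '[8.4,4.4,-6,0,0.1,8.4,4.4,-6,0,0.1,8.4,4.4,-6,0,0.1,6.6,3.6,-9,0,0.1,6.6,3.6,-9,0,0.1,6.6,3.6,-9,0,0.1,0,0,0,0,0.1]'
python3 - <<'E'
from m import *
s=robot.observe();p=s['tool_pos']-np.array([.585,-.2265,0]);print(p[0]*.879+p[1]*.477,-p[0]*.477+p[1]*.879,p[2])
E
```

```text
time: 46.95
tool_pos: [0.5156, -0.2319, 0.2391]
tool_rot: [-3.137, 0.003, 0.503]
contact_force: [-0.4, -0.2, -1.6]
opening: 0.0233
grip_force: 18.0
time: 47.75
tool_pos: [0.5815, -0.1985, 0.2255]
tool_rot: [-3.141, -0.0, 0.502]
contact_force: [0.2, -0.7, -2.1]
opening: 0.0217
grip_force: 18.0
time: 48.45
tool_pos: [0.6255, -0.1747, 0.1795]
tool_rot: [-3.14, 0.001, 0.502]
contact_force: [-0.3, -0.6, -1.6]
opening: 0.0217
grip_force: 18.0
0.060325080988834996 0.026182544310558026 0.17951714190572082
```

```bash
python3 -m handwheel '[6,2,-10,0,0.1,6,2.6,-10,0,0.1,5,2.6,-10,0,0.1,3,1.5,-9,0,0.1,3,1.5,-9,0,0.1,2,1,-9,0,0.1,0,0,-6,0,0.1,0,0,-5,0,0.1]'
python3 -m handwheel '[0,0,0,0,0.1,0,0,0,0,0.1]'
python3 - <<'E'
from m import *
s=robot.observe();p=s['tool_pos']-np.array([.585,-.2265,0]);print(p[0]*.879+p[1]*.477,-p[0]*.477+p[1]*.879,p[2])
E
python3 -m handwheel '[0,0,0,0,0.3,0,0,0,0,0.3,0,0,0,0,0.3,0,0,15,0,0.3,0,0,40,0,0.3,0,0,40,0,0.6,-40,40,40,0,0.6,-40,40,20,0,0.6]'
python3 -m handwheel '[-40,40,0,0.08,0.6,-40,40,0,0.08,0.6,-30,40,0,0.08,0.6,-20,40,0,0.08,0.6,-20,40,0,0.08,0.6,0,40,0,0.08,0.6,0,0,0,0,0.6]'
python3 -c "
from h import *
snap('top','t10');snap('wrist','w10')"; python3 chk.py t10
python3 - <<'E'
from m import *
np.set_printoptions(suppress=True,precision=4)
for t in('t10','w10'):
  p,d,K,T=load(t);W=cloud(d,K,T)
  for m in blobs(p,*C['orange'],40):
    q=W[m&(d>0)]
    if len(q)<20 or not(.3<np.median(q[:,0])<.55 and -.2<np.median(q[:,1])<.45):continue
    zt=np.percentile(q[:,2],80);tp=q[abs(q[:,2]-zt)<.006];print(t,len(q),zt,tp.mean(0),cv2.minAreaRect((tp[:,:2]*1000).astype(np.float32)))
E
```

```text
time: 49.25
tool_pos: [0.6506, -0.1641, 0.1131]
tool_rot: [3.141, -0.001, 0.501]
contact_force: [1.9, 1.4, 0.5]
opening: 0.0219
grip_force: 18.0
time: 49.45
tool_pos: [0.6502, -0.1644, 0.1137]
tool_rot: [3.141, 0.0, 0.501]
contact_force: [-0.7, 1.0, -0.4]
opening: 0.0221
grip_force: 18.0
0.08690080166353409 0.023468970928174165 0.11371884724689887
time: 50.25
tool_pos: [0.5887, -0.1027, 0.2566]
tool_rot: [3.138, -0.003, 0.499]
contact_force: [0.9, 0.7, 0.8]
opening: 0.047
grip_force: 0.0
time: 50.95
tool_pos: [0.4467, 0.1323, 0.2549]
tool_rot: [3.141, -0.002, 0.988]
contact_force: [1.4, 0.2, 0.5]
opening: 0.0551
grip_force: 0.0
t10 cap x 53.71770463372441 112.96404795365659 y -74.18062309319015 slope 0.003 z 0.126
t10 cap x 55.66151407122119 116.34680462733921 y -24.101551786620185 slope 0.012 z 0.126
t10 cap x 51.587384812902854 112.02986494584002 y 23.908830857789237 slope -0.019 z 0.133
t10 cap x 58.69392734352802 119.63755753789864 y 75.63248602097919 slope 0.009 z 0.126
t10 76 0.05083108752009287 [0.3571 0.2153 0.0487] ((357.7118225097656, 213.70362854003906), (47.608177185058594, 19.700029373168945), 89.7342300415039)
w10 661 0.04679800979391931 [0.3588 0.2131 0.0459] ((356.4189758300781, 214.19346618652344), (47.786102294921875, 23.149677276611328), 86.21589660644531)
```

The fourth shaft also sits about 7 mm short, with its cap touching the rail, so I'll pull it out too. The bar has been knocked to (0.357, 0.214), still upright.

```bash
python3 -m handwheel '[27,-40,0,-0.07,0.5,27,-40,0,-0.07,0.5,27,-40,0,-0.07,0.5,27,-40,0,-0.07,0.5,27,-40,0,-0.07,0.5,27,-40,0,-0.07,0.34,30,-40,0,-0.068,0.34,6,-20,0,0,0.34]' 15
python3 -m handwheel '[0,0,-40,0,0.34,0,0,-35,0,0.34,0,0,0,0,0.34]'
python3 - <<'E'
from m import *
s=robot.observe();p=s['tool_pos']-np.array([.585,-.2265,0]);x,y=p[0]*.879+p[1]*.477,-p[0]*.477+p[1]*.879;print(x,y,p[2]);a=.079-x;b=.024-y;print(a*.879-b*.477,a*.477+b*.879)
E
```

```text
time: 51.85
tool_pos: [0.6464, -0.1774, 0.2525]
tool_rot: [3.141, 0.001, 0.485]
contact_force: [-0.9, 0.6, -0.2]
opening: 0.0317
grip_force: 0.0
time: 52.15
tool_pos: [0.6421, -0.1727, 0.1731]
tool_rot: [-3.133, 0.008, 0.489]
contact_force: [-0.6, -0.2, -0.3]
opening: 0.0311
grip_force: 0.0
0.07580638905784944 0.020031235361008193 0.1731417213162728
0.0009140832853512552 0.005011896537079618
```

```bash
python3 -m handwheel '[1,3.5,-10,0.012,0.34,0,0,0,0,0.34,0,0,0,0,0.34]'
python3 - <<'E'
from m import *
s=robot.observe();p=s['tool_pos']-np.array([.585,-.2265,0]);x,y=p[0]*.879+p[1]*.477,-p[0]*.477+p[1]*.879;print(x,y,p[2]);a=.079-x;b=.024-y;print(a*.879-b*.477,a*.477+b*.879)
E
```

```text
time: 52.45
tool_pos: [0.6471, -0.168, 0.171]
tool_rot: [3.139, -0.002, 0.505]
contact_force: [0.8, 0.4, 0.0]
opening: 0.0311
grip_force: 0.0
0.08250632045160101 0.021741188498366596 0.17095932082910928
-0.004159508763236425 0.0003129804545220793
```

Now descend (-54), grip, pull about 8 mm along x', lower and release.

```bash
python3 -m handwheel '[-4,1,-25,0,0.34,0,0,-18,0,0.34,0,0,-8,0,0.34,0,0,0,0,0.34,0,0,0,0,0.1,0,0,0,0,0.1,0,0,0,0,0.1,0,0,0,0,0.1]' 15
python3 -m handwheel '[0,0,1,0,0.1,2.6,1.4,0,0,0.1,2.6,1.4,0,0,0.1,2.6,1.4,0,0,0.1,0,0,-2,0,0.1,0,0,-2,0,0.1,0,0,-2,0,0.1,0,0,0,0,0.1]'
python3 -m handwheel '[0,0,0,0,0.3,0,0,0,0,0.3,0,0,0,0,0.3,0,0,15,0,0.3,0,0,40,0,0.3,0,0,40,0,0.6,-40,40,40,0.08,0.6,-40,40,0,0.08,0.6]'
python3 -m handwheel '[-40,40,0,0.08,0.6,-40,40,0,0.08,0.6,-40,40,0,0.08,0.6,-40,40,0,0.08,0.6,-20,40,0,0.08,0.6,0,40,0,0.08,0.6,0,0,0,0,0.6,0,0,0,0,0.6]'
python3 -c "
from h import *
snap('top','t11');snap('wrist','w11')"; python3 chk.py t11
python3 - <<'E'
from m import *
np.set_printoptions(suppress=True,precision=4)
for t in('t11','w11'):
  p,d,K,T=load(t);W=cloud(d,K,T)
  for m in blobs(p,*C['orange'],40):
    q=W[m&(d>0)]
    if len(q)<20 or not(.3<np.median(q[:,0])<.55 and -.2<np.median(q[:,1])<.45):continue
    zt=np.percentile(q[:,2],80);tp=q[abs(q[:,2]-zt)<.006];print(t,len(q),zt,tp.mean(0),cv2.minAreaRect((tp[:,:2]*1000).astype(np.float32)))
  m=(d>0)&(W[...,2]>.006)&(W[...,2]<.022)&(W[...,0]>.28)&(W[...,0]<.46)&(W[...,1]>.02)&(W[...,1]<.38)
  n,l,st,c=cv2.connectedComponentsWithStats(m.astype(np.uint8))
  for i in range(1,n):
    if st[i,4]>60: print(t,'bar',st[i,4],cv2.minAreaRect((W[l==i][:,:2]*1000).astype(np.float32)))
E
```

```text
time: 53.25
tool_pos: [0.6431, -0.1669, 0.1192]
tool_rot: [3.14, -0.002, 0.505]
contact_force: [1.2, 0.5, 1.7]
opening: 0.0229
grip_force: 15.0
time: 54.05
tool_pos: [0.6503, -0.1623, 0.1128]
tool_rot: [-3.141, -0.0, 0.505]
contact_force: [1.6, 0.7, 0.5]
opening: 0.0226
grip_force: 15.0
time: 54.85
tool_pos: [0.5878, -0.0996, 0.2413]
tool_rot: [3.134, -0.005, 0.666]
contact_force: [1.5, 0.6, -0.5]
opening: 0.0466
grip_force: 0.0
time: 55.65
tool_pos: [0.4245, 0.1234, 0.2372]
tool_rot: [3.141, 0.0, 1.146]
contact_force: [0.4, 0.4, -0.3]
opening: 0.0553
grip_force: 0.0
t11 cap x 53.71770463372441 112.96404795365659 y -74.18062309319015 slope 0.003 z 0.126
t11 cap x 55.66151407122119 116.34680462733921 y -24.101551786620185 slope 0.012 z 0.126
t11 cap x 58.34072191494742 119.45810914153022 y 25.89829867039144 slope 0.007 z 0.125
t11 cap x 58.69392734352802 119.63755753789864 y 75.63248602097919 slope 0.009 z 0.126
t11 bar 70 ((359.981689453125, 267.17779541015625), (44.31925964355469, 19.31932830810547), 81.53406524658203)
t11 bar 80 ((349.47540283203125, 93.58119201660156), (44.16802215576172, 16.811330795288086), 89.531494140625)
w11 547 0.04685868609198617 [0.3591 0.2138 0.0459] ((355.91217041015625, 214.28456115722656), (47.81264114379883, 23.441755294799805), 86.83837127685547)
w11 bar 4536 ((356.0345458984375, 204.89508056640625), (264.54425048828125, 22.40764808654785), 86.80780029296875)
```

All four shafts are now seated (cap tops 125–126 mm, caps clear of the rail). I'm fetching the bar.

```bash
python3 -m handwheel '[-20,30,0,0.12,0.6,-20,30,0,0.12,0.6,-20,30,0,0.12,0.6,-7,1,-40,0.01,0.7,0,0,-40,0,0.7,0,0,0,0,0.7,0,0,0,0,0.7]' 40
python3 - <<'E'
from m import *
np.set_printoptions(suppress=True,precision=4)
s=robot.observe();print(s['tool_pos'],s['tool_rot'])
p,d,K,T=snap('wrist','w12');W=cloud(d,K,T)
for m in blobs(p,*C['orange'],40):
    q=W[m&(d>0)];zt=np.percentile(q[:,2],80);tp=q[abs(q[:,2]-zt)<.006];print(len(q),zt,cv2.minAreaRect((tp[:,:2]*1000).astype(np.float32)))
E
```

```text
time: 56.45
tool_pos: [0.3583, 0.2132, 0.1574]
tool_rot: [-3.141, 0.001, 1.513]
contact_force: [-0.0, 0.2, 0.5]
opening: 0.0644
grip_force: 0.0
[0.3583 0.2132 0.1574] [-3.1408  0.0006  1.5127]
1968 0.04738519710963887 ((355.03009033203125, 215.4630889892578), (48.54689025878906, 22.27251625061035), 87.0475082397461)
```

```bash
python3 -m handwheel '[-2,1,-40,0,0.7,0,0,-40,0,0.7,0,0,-25,0,0.7,0,0,-8,0,0.7,0,0,0,0,0.7,0,0,0,0,0.1,0,0,0,0,0.1,0,0,0,0,0.1]' 40
python3 -m handwheel '[0,0,0,0,0.1,0,0,0,0,0.1,0,0,0,0,0.1,0,0,0,0,0.1,0,0,0,0,0.1]'
python3 -m handwheel '[0,0,20,0,0.1,0,0,40,0,0.1,0,0,40,0,0.1,0,0,40,0,0.1,0,0,40,0,0.1,0,0,40,0,0.1,0,0,40,0,0.1,0,0,0,0,0.1]'
```

```text
time: 57.3
tool_pos: [0.3564, 0.2153, 0.0451]
tool_rot: [3.139, -0.001, 1.515]
contact_force: [0.2, -0.0, 0.5]
opening: 0.045
grip_force: 0.0
time: 57.8
tool_pos: [0.3556, 0.2151, 0.0442]
tool_rot: [3.141, -0.0, 1.515]
contact_force: [-1.3, -0.9, 5.0]
opening: 0.0237
grip_force: 40.0
time: 58.6
tool_pos: [0.3574, 0.2158, 0.3084]
tool_rot: [3.133, -0.004, 1.515]
contact_force: [0.6, -1.2, -3.5]
opening: 0.0236
grip_force: 40.0
```

```bash
python3 -m handwheel '[10,-30,0,0.05,0.1,15,-40,0,0.05,0.1,20,-40,0,0.05,0.1,20,-40,0,0.05,0.1,20,-40,0,0.05,0.1,20,-40,0,0.05,0.1,20,-40,0,0.05,0.1,20,-40,0,0.05,0.1]'
python3 -m handwheel '[20,-40,0,0.05,0.1,20,-40,0,0.05,0.1,20,-30,-10,0.05,0.1,23,-22,-20,0.003,0.1,0,0,-20,0,0.1,0,0,0,0,0.1,0,0,0,0,0.1]'
python3 - <<'E'
from m import *
np.set_printoptions(suppress=True,precision=4)
s=robot.observe();p=s['tool_pos']-np.array([.5855,-.2268,0]);print(s['tool_rot'],p[0]*.879+p[1]*.477,-p[0]*.477+p[1]*.879,p[2])
snap('side','s12');p,d,K,T=snap('wrist','w12')
W=cloud(d,K,T)
def fr(q): g=q-[.5855,-.2268,0]; return np.stack([g[:,0]*.879+g[:,1]*.477,-g[:,0]*.477+g[:,1]*.879],1)
for m in blobs(p,*C['orange'],40):
    q=W[m&(d>0)];zt=np.percentile(q[:,2],80);tp=q[abs(q[:,2]-zt)<.006];print(len(q),zt,cv2.minAreaRect((tp[:,:2]*1000).astype(np.float32)), fr(tp).mean(0))
m=(d>0)&(W[...,2]>.134)&(W[...,2]<.15)&(abs(W[...,0]-.52)<.06)&(abs(W[...,1]+.11)<.06); f=fr(W[m])*1e3
f=f[(f[:,1]>120)&(f[:,1]<150)]
print('saddle_l cheeks',len(f), np.percentile(f[:,0],[2,98]),np.percentile(f[:,1],[2,98])) if len(f) else 0
m=(d>0)&(W[...,2]>.19)&(W[...,2]<.26); f=fr(W[m])*1e3; f=f[(abs(f[:,0])<25)&(f[:,1]>30)&(f[:,1]<160)]; print('bar',len(f),np.percentile(f[:,1],98),[np.round(np.percentile(f[abs(f[:,1]-y)<10][:,0],[3,97]),1) for y in(50,90,125)])
cv2.imwrite('pics/c12.png',p)
E
```

```text
time: 59.4
tool_pos: [0.5005, -0.0966, 0.302]
tool_rot: [-3.139, -0.002, 1.917]
contact_force: [0.7, 0.2, -2.3]
opening: 0.0237
grip_force: 40.0
time: 60.1
tool_pos: [0.583, -0.2265, 0.2527]
tool_rot: [-3.14, -0.003, 2.068]
contact_force: [-0.3, -0.3, -1.8]
opening: 0.0233
grip_force: 40.0
[-3.14   -0.0027  2.0679] -0.0020468273909167952 0.001460524857319596 0.25273961951592927
1776 0.2565922962730914 ((577.568359375, -215.42320251464844), (24.365921020507812, 24.442346572875977), 28.570688247680664) [-0.0019  0.0175]
888 0.25742189591914083 ((592.7966918945312, -244.14437866210938), (24.03407096862793, 10.225480079650879), 29.480300903320312) [-0.0017 -0.0183]
saddle_l cheeks 542 [-24.1705  20.7171] [126.6541 138.1094]
bar 8185 115.06212364275416 [array([-11.3,   7.3]), array([-11.4,   7.2]), array([-11.2,   7.2])]
```

View pics/c12.png

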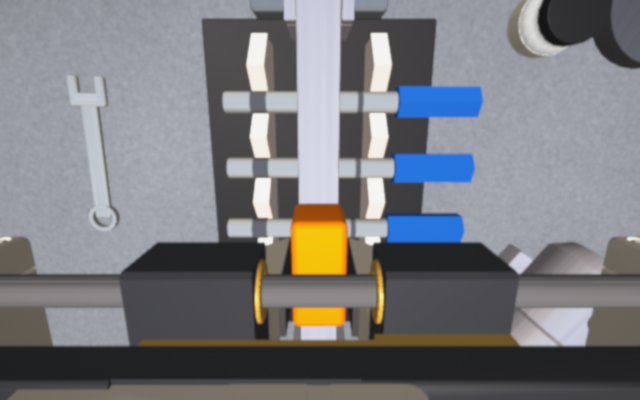

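The wrist view shows the bar along the middle of the cradle, over the shafts, lined up with the far saddle at (320,10). Three blue caps are clear of the right rail. Bar and saddle centres agree in x to within 1 mm, so I'm lowering it.

```bash
python3 -m handwheel '[0,0,-20,0,0.1,0,0,-25,0,0.1,0,0,-15,0,0.1,0,0,-8,0,0.1,0,0,0,0,0.1,0,0,0,0,0.1]'
python3 -m handwheel '[0,0,-5,0,0.1,0,0,-3,0,0.1,0,0,0,0,0.1]'
python3 - <<'E'
from m import *
s=robot.observe();p=s['tool_pos']-np.array([.5855,-.2268,0]);print(p[0]*.879+p[1]*.477,-p[0]*.477+p[1]*.879,p[2],s['contact_force'])
E
```

```text
time: 60.8
tool_pos: [0.5841, -0.2271, 0.1875]
tool_rot: [3.14, 0.002, 2.068]
contact_force: [-0.3, 0.9, -3.1]
opening: 0.0237
grip_force: 40.0
time: 61.1
tool_pos: [0.5834, -0.2269, 0.1777]
tool_rot: [-3.141, -0.0, 2.068]
contact_force: [-0.5, 0.4, -3.1]
opening: 0.0237
grip_force: 40.0
-0.0019274720386545127 0.0009134576847379201 0.17768171939893174 [-0.47934903  0.37920603 -3.11471539]
```

```bash
python3 -m handwheel '[0,0,-3,0,0.1,0,0,-2,0,0.1,0,0,0,0,0.1]'
python3 -m handwheel '[0,0,-1,0,0.1,0,0,0,0,0.1]'
```

```text
time: 61.4
tool_pos: [0.5834, -0.2269, 0.1726]
tool_rot: [-3.141, -0.001, 2.068]
contact_force: [-0.5, 0.1, -3.6]
opening: 0.0234
grip_force: 40.0
time: 61.6
tool_pos: [0.5837, -0.227, 0.1722]
tool_rot: [3.141, 0.0, 2.068]
contact_force: [-0.9, -0.1, -1.4]
opening: 0.0236
grip_force: 40.0
```

```bash
python3 -m handwheel '[0,0,-1,0,0.1,0,0,0,0,0.1,0,0,0,0,0.6,0,0,0,0,0.6,0,0,0,0,0.6,0,0,20,0,0.6,0,0,40,0,0.6,0,0,40,0,0.6]'
python3 -m handwheel '[-20,0,40,0,0.4,-30,30,20,0,0.2,-30,30,0,0,0,-20,30,0,0,0,-10,40,0,0,0,0,0,0,0,0,0,0,0,0,0]'
python3 - <<'E'
from m import *
np.set_printoptions(suppress=True,precision=4)
s=robot.observe();print(s['tool_pos'],s['opening'])
def fr(q): g=q-[.5855,-.2268,0]; return np.stack([g[:,0]*.879+g[:,1]*.477,-g[:,0]*.477+g[:,1]*.879],1)*1e3
for n,t in(('side','s13'),('top','t13'),('wrist','w13')):
  p,d,K,T=snap(n,t);W=cloud(d,K,T)
  for c in('orange','green'):
   for m in blobs(p,*C[c],40):
    q=W[m&(d>0)]
    if len(q)<20 or not(.4<np.median(q[:,0])<.7 and -.4<np.median(q[:,1])<0 and np.median(q[:,2])>.1):continue
    zt=np.percentile(q[:,2],80);tp=q[abs(q[:,2]-zt)<.005];print(t,c,len(q),zt,tp.mean(0),fr(tp).mean(0),cv2.minAreaRect((tp[:,:2]*1000).astype(np.float32)))
  m=(d>0)&(W[...,2]>.135)&(W[...,2]<.15);f=fr(W.reshape(-1,3)).reshape(*d.shape,2); 
  for a,b in((-115,-40),(40,115)):
    k=m&(abs(f[...,0])<20)&(f[...,1]>a)&(f[...,1]<b); print(t,'bar',k.sum(),f[k].mean(0),W[k][:,2].mean(),'slope',np.polyfit(f[k][:,1],f[k][:,0],1)[0] if k.sum()>20 else 0)
E
python3 chk.py t13
```

```text
time: 62.4
tool_pos: [0.5833, -0.2269, 0.2713]
tool_rot: [-3.141, -0.002, 2.068]
contact_force: [0.8, -1.3, -0.0]
opening: 0.055
grip_force: 0.0
time: 63.1
tool_pos: [0.4737, -0.0967, 0.3314]
tool_rot: [3.141, 0.001, 2.069]
contact_force: [0.3, 0.6, 0.1]
opening: 0.0038
grip_force: 0.0
[ 0.4737 -0.0967  0.3314] 0.0038024781005817393
s13 orange 92 0.1772547631236465 [ 0.5815 -0.2227  0.1767] [-1.5355  5.5249] ((583.240234375, -225.75320434570312), (21.722320556640625, 47.234500885009766), 25.44808006286621)
s13 green 96 0.12833938063319816 [ 0.4827 -0.0687  0.1274] [-14.9232 188.0017] ((483.0796813964844, -69.65443420410156), (38.04030227661133, 33.27077102661133), 23.856264114379883)
s13 bar 38 [  2.779  -84.6845] 0.14269233048449254 slope 0.1196921674581135
s13 bar 77 [-0.1478 78.9108] 0.14255387878862508 slope 0.0026291355710001633
t13 green 82 0.1295943075462947 [ 0.4818 -0.0696  0.1281] [-16.1504 187.6354] ((484.6831970214844, -69.71076965332031), (25.20749282836914, 35.527549743652344), 89.23243713378906)
t13 bar 148 [ -1.7863 -77.2955] 0.14229422604329842 slope -0.006846469261624654
t13 bar 0 [nan nan] nan slope 0
w13 green 1280 0.12707993776083237 [ 0.4829 -0.0733  0.1255] [-16.9207 183.8534] ((483.201904296875, -73.75550842285156), (38.89616012573242, 39.52891159057617), 80.35804748535156)
w13 bar 0 [nan nan] nan slope 0
w13 bar 127 [ -2.553  111.7423] 0.1408039094691337 slope -0.09383686172473969
t13 cap x 53.71770463372441 112.96404795365659 y -74.09950625330029 slope 0.009 z 0.126
t13 cap x 55.66151407122119 116.34680462733921 y -24.101551786620185 slope 0.012 z 0.126
t13 cap x 89.31037699495138 119.45810914153022 y 24.063554121171638 slope 0.284 z 0.127<stdin>:14: RuntimeWarning: Mean of empty slice.
  ret = um.true_divide(
  ret = ret.dtype.type(ret / rcount)
```

The bar is seated: grip top at 177 mm, bar top at 142 mm, aligned. Now the plunger.

```bash
python3 -m handwheel '[9,23,-20,0,0,0,0,-40,0,0,0,0,-40,0,0,0,0,-40,0,0,0,0,-30,0,0,0,0,-8,0,0,0,0,0,0,0]'
python3 -m handwheel '[0,0,-6,0,0,0,0,-6,0,0,0,0,-6,0,0,0,0,-6,0,0,0,0,-4,0,0,0,0,0,0,0]'
python3 -m handwheel '[0,0,-3,0,0,0,0,0,0,0]'
```

```text
time: 63.95
tool_pos: [0.4824, -0.0746, 0.1521]
tool_rot: [-3.14, -0.002, 2.067]
contact_force: [0.1, -0.3, -0.3]
opening: 0.0004
grip_force: 0.0
time: 64.55
tool_pos: [0.4838, -0.0745, 0.1264]
tool_rot: [3.139, 0.003, 2.068]
contact_force: [-1.4, -0.6, 10.5]
opening: 0.0003
grip_force: 5.3
time: 64.75
tool_pos: [0.4838, -0.0745, 0.1237]
tool_rot: [3.139, 0.003, 2.068]
contact_force: [-1.2, -0.6, 11.0]
opening: 0.0001
grip_force: 5.9
```

```bash
python3 -m handwheel '[0,0,-2,0,0,0,0,-2,0,0,0,0,0,0,0]'; python3 -m handwheel '[0,0,-2,0,0,0,0,0,0,0]'
```

```text
time: 65.05
tool_pos: [0.484, -0.0746, 0.122]
tool_rot: [3.138, 0.005, 2.068]
contact_force: [-8.2, 0.1, 30.8]
opening: 0.0003
grip_force: 15.3
time: 65.25
tool_pos: [0.4842, -0.0746, 0.1218]
tool_rot: [3.137, 0.006, 2.068]
contact_force: [-12.8, 1.5, 47.4]
opening: 0.0005
grip_force: 23.7
```

```bash
python3 -m handwheel '[0,0,2,0,0,0,0,0,0,0,0,0,0,0,0,0,0,0,0,0,0,0,0,0,0,0,0,0,0,0,0,0,0,0,0,0,0,0,0,0]'; python3 -m handwheel '[0,0,0,0,0,0,0,0,0,0,0,0,0,0,0,0,0,0,0,0,0,0,0,0,0,0,0,0,0,0]'
python3 -m handwheel '[0,0,8,0,0,0,0,12,0,0,0,0,20,0,0,0,0,40,0,0,0,0,40,0,0,0,0,40,0,0,-20,0,20,0,0,-20,20,0,0,0]'
python3 -m handwheel '[-20,40,0,0,0,-20,40,0,0,0,0,40,0,0,0,0,40,0,0,0,0,0,0,0,0,0,0,0,0,0,0,0,0,0,0]'
python3 - <<'E'
from m import *
snap('side','s14');snap('top','t14')
p,*_=load('s14');q,*_=load('t14')
p,d,K,T=load('t14');W=cloud(d,K,T)
for c in('orange','green','red'):
    for m in blobs(p,*C[c],40):
        r=W[m&(d>0)]
        if len(r)>20 and .4<np.median(r[:,0])<.7 and -.4<np.median(r[:,1])<.3: print(c,r[r[:,2]>np.percentile(r[:,2],80)-.006].mean(0)*1e3)
p=load('s14')[0]
cv2.imwrite('pics/c14.png',np.hstack([cv2.resize(p[130:250,260:400],None,fx=2.8,fy=2.8),cv2.resize(q[130:250,310:450],None,fx=2.8,fy=2.8)]))
E
python3 chk.py t14
```

```text
time: 66.05
tool_pos: [0.484, -0.0746, 0.122]
tool_rot: [3.138, 0.005, 2.068]
contact_force: [-7.8, 0.7, 30.2]
opening: 0.0002
grip_force: 15.2
time: 66.65
tool_pos: [0.484, -0.0746, 0.122]
tool_rot: [3.138, 0.005, 2.068]
contact_force: [-7.2, 1.4, 30.8]
opening: 0.0003
grip_force: 15.2
time: 67.45
tool_pos: [0.4437, -0.0554, 0.3013]
tool_rot: [3.137, 0.006, 2.066]
contact_force: [0.1, 0.7, 0.1]
opening: 0.0006
grip_force: 0.0
time: 68.15
tool_pos: [0.4026, 0.1054, 0.2981]
tool_rot: [3.141, 0.0, 2.067]
contact_force: [-0.4, -0.5, 0.1]
opening: 0.0001
grip_force: 0.0
orange [ 583.02164938 -225.42854601  177.00456381]
green [483.79696962 -73.49952165 128.26085031]
red [565.35599317 162.46812153 205.43449452]
t14 cap x 53.71770463372441 114.30431996875997 y -74.03299922702783 slope 0.007 z 0.126
t14 cap x 55.66151407122119 116.34680462733921 y -24.101551786620185 slope 0.012 z 0.126
t14 cap x 58.34072191494742 119.45810914153022 y 25.89829867039144 slope 0.007 z 0.126
t14 cap x 58.69392734352802 119.63755753789864 y 75.63248602097919 slope 0.009 z 0.125
```

View pics/c14.png

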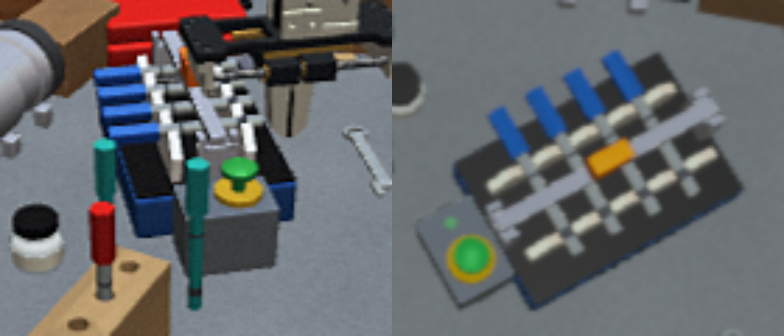

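Four shafts lie in four notches, the bar is in both saddles with the grip at (610,157), the plunger is back up at 128 mm, and the reject still stands at (102,235). I'm handing in.

```bash
python3 -c "
from cell import robot
print(robot.hand_in())"
```

```text
the job is handed in; nothing more can be done
None
```

The job is handed in, with no verdict returned: all four blue-capped shafts lie in the cradle under the keeper bar, the plunger was held fully down for over a second and came back up, and the red-capped reject still stands in the stand.

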